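Change the jar at the back of the condiment caddy

TASK

Change the jar in the back left compartment of the condiment caddy, which is hemmed in by two bottles: first stand both bottles on the steel side tray, then take the squat jar out onto the cork trivet, and set the slim jar from the worktop in the compartment it leaves. Leave the bottles on the tray until then; last, put each bottle back in the very compartment it came from. Set everything down gently and upright, drop or knock over nothing, and leave the fourth jar in the caddy, the spare jar and the mug where they are.

Things in the scene. Friction and masses are not known exactly. Their poses are not given: they have to be found in the camera images.
- caddy: Fixed dark wooden tray, 158 mm square: 2 x 2 compartments 70 mm wide, 6 mm walls, floor 6 mm and wall tops 20 mm above the worktop. Origin: centre of underside, x to the back, y left, yaw within 0.2 rad. Compartment centres (x, y) mm: back left (38, 38) squat jar; front right (-38, -38) fourth jar, which stays; front left (-38, 38) and back right (38, -38) one bottle each, either way round
- side_tray: Stainless-steel tray, fixed, empty at the start: 120 mm along its x, 200 mm along its y, floor 5 mm and rim 10 mm above the worktop, rim 5 mm thick, a thin wire handle at each y end. Origin: centre of the underside, yaw within 0.2 rad. The bottles fit side by side, 50 mm either side of the centre along y
- trivet: Round cork trivet, fixed, at a different place at each start: diameter 120 mm, 8 mm thick. Empty at the start. Origin: centre of the underside
- tall_bottle: Tall dark sauce bottle with a round body and a narrow neck and green screw cap, 46 mm diameter, 188 mm tall, 0.24 kg; stands in the caddy. Origin: centre of its underside, z up through the cap. The body is straight up to 104 mm, then tapers; the cap, 24 mm wide, spans 169 to 188 mm above the underside: grip it by the cap from above (it may lean by up to 0.05 rad as it stands)
- short_bottle: Smaller yellow oil bottle with a round body and a narrow neck and yellow cap, 40 mm diameter, 146 mm tall, 0.14 kg; stands in the caddy. Origin: centre of its underside, z up. The body is straight up to 80 mm, then tapers; the cap, 21 mm wide, spans 127 to 146 mm above the underside: grip it by the cap from above (it may lean by up to 0.05 rad as it stands)
- squat_jar: Squat round jar with a wide white cap, 40 mm diameter, 71 mm tall, 0.09 kg; the lowest thing in the caddy, in its back left compartment. Origin: centre of its underside, z up. Grip round the body, about 40 mm above its underside
- slim_jar: Slim round jar with a white cap, 34 mm diameter, 89 mm tall, 0.09 kg; stands on the worktop near the back. Origin: centre of its underside, z up. Grip round the body, about 50 mm above its underside
- corner_jar: The fourth thing in the caddy, in its front right compartment: round jar with a red cap, 44 mm diameter, 110 mm tall. Not to be moved. Origin: centre of its underside
- spare_jar: Taller round jar with a black cap on the worktop near the back, 42 mm diameter, 130 mm tall. Not to be moved. Origin: centre of its underside
- mug: White mug, 82 mm wide, 112 mm over its handle, 94 mm tall, on the worktop at the back right. Not to be moved. Origin: underside, 15 mm from the cup's axis towards the handle
There are look-alikes about, which are no part of the job. Leave any blue or yellow look-alike of the squat_jar alone.

How it is judged:
By the outcome, as a careful person would: the job done as asked, in the order asked, and still so for the second after the job is handed in, with the robot touching nothing.
It also fails if it takes over 141 s, if anything falls off the work surface, if the arm or the gripper's body presses on something with over 40 N, if the wrist force passes 120 N, or if a joint passes its speed limit or range.

ROBOT

A 6-joint arm with a two-finger parallel gripper is mounted at the origin on a cart in front of the work surface, level with it; the furniture and walls round the work are solid. World frame = base frame: x ahead of the robot, y to its left, z up, the work surface at z = 0. Lengths are in mm, angles in degrees, forces in N, time in s.
With the tool pointing down it reaches from about 300 to 850 mm from the base axis. Payload 4.2 kg.
Tool frame: the origin (TCP) lies on the centre line of the jaws, within the pads' length; the fingertips stand 14 mm ahead of it and the grasp point (between the pads) lies 5 mm behind it (env.finger_overhang is the z of the fingertips in the tool frame, in mm); z points along the fingers, y is the line along which they close (so a half turn about z gives the same grasp; the last joint's range is limited). The gripper opens to 91 mm and grips with 3 to 60 N. Pads are 32 mm wide; open, the fingers measure 118 mm over their backs; the gripper's body (76 mm by 178 mm) begins 60 mm behind the grasp point.
Start: joints at [76.089, 18.312, 89.639, -0, 72.044, -1.146], TCP at [127.053, 560.802, 227.976] pointing down, gripper open.
Joint ranges: [-177.97, 177.97], [-48.28, 115.42], [12.27, 149.76], [-77.06, 257.06], [2.81, 150.46], [-146.56, 146.56]. Speed limits (degrees/s): [147.25, 147.25, 180, 180, 180, 180].

INTERFACE

Orientations are given as [roll, pitch, yaw] about the fixed x, y, z axes, in that order (R = Rz(yaw) Ry(pitch) Rx(roll)).
In Python, from workcell import sensors, viewer, env gives the robot as it stands. The module is installed in compiled form; this text tells all that it offers.
- The arm moves only by the tool step_arm, never from a script. Its argument "plan" is one flat list of numbers, 6 for each row, row after row: the shift along the tool's x, y, z in cm, then the turn, a rotation vector about the tool's x, y, z in rad. In form: [x, y, z, wx, wy, wz, x, y, z, wx, wy, wz, ...]. A call has 1 to 5 rows; each row shifts and turns the commanded pose from where the row before left it, along the tool's axes as they then stand; what a row does not reach is not made up. A row lasts 1/12 s, in which the tool goes at most 41.7 mm and 7.16 degrees, less where a joint would pass 70% of its speed; a pose out of reach is approached as far as the arm can. A call is refused whole if a number of a shift passes 4.17 or a number of a turn 0.125, either way. A call with a gripper value outside its range is refused whole. "hand" is the finger opening in cm, from 0 to 9.12, set as the call begins (left out, the last holds). The fingers move at their own pace and stop on an object; "newtons" is the grip in N (left out, the last holds). Time passes only in rows, so rows that do not move let the fingers close. It gives the time, the measured TCP pose, the force, the opening and the grip force at its end, in the units of the state.
- sensors.state(): the state, without advancing time (a new reading comes with each control period).
- viewer.grab_frame(name): name is "scene" or "side" or "wrist"; returns a dict with "img" (420x560x3 uint8, red, green, blue), "fx", "fy", "cx", "cy" (pixels), "position" and "attitude" of the camera in the world. Camera axes: x right, y down, z forward; pixel columns grow to the right and rows downward; lengths in mm; the calibration is good to about 2 mm. The wrist camera is an equidistant fisheye: a pixel r from the principal point sees the ray r / f radians off the axis. A picture is of the moment at which its call begins. There is no depth.
- env.job_done(): hands the job in; it is judged then, once.
Trained networks look in a picture, given as the dict that the camera call returned (one of the last four; its "shot" number tells which), for a name from the list of things; names that differ only in an ending like _2 or _b are one class to them, and where a whole thing is asked for, a point or a joint stands for the part that bears it (a point fixed in the world has none). Each returns a list of dicts, best first, with "score" (0 to 1); they miss things now and then, are a little off and sometimes report something else, mostly with a low value. They report only what shows in the picture. A call takes as long as a camera call. They do not tell look-alikes from the thing itself.
- viewer.boxes_of(name, picture): "location" ([column, row] in pixels, amid what is visible of it).
- viewer.pinpoint(name, picture): "location" ([column, row] in pixels: a listed point, or the origin of a listed thing).
The state is a dict: "time_s": time; "qpos": joint angles; "qvel": joint speeds; "effort": joint torques, N m; "ee_pos": TCP position; "ee_rot": TCP orientation; "force": force on the tool from outside, world axes, zero at the start; "torque": the same for the moment, N m; "gripper_width": finger opening in mm; "gripper_force": force on a finger pad.
Only numpy, scipy, OpenCV 4.12 (cv2) and the standard library are available. Lean on these libraries where they do the work, as an engineer would, in place of code of your own. Each camera call takes 0.05 s, during which the arm holds its last target. There are 200 camera calls.

## Working session

There is one attempt and no reset: what is moved stays moved. The work goes in short steps, Python scripts to look and compute and a tool call to move; the robot and the scene stay as the last step left them, time stands still between calls to the robot, and variables do not carry over. Pictures are saved under pics/ and viewed, at most 14 in all, crops included, and the job is handed in when it is done.

Besides the shell and the picture viewer there is one more tool, called as name(argument=value, ...) on one line, values as JSON. step_arm: Moves the arm, as the interface text tells. Its arguments: {"type":"object","properties":{"plan":{"type":"array","items":{"type":"number"}},"hand":{"type":"number"},"newtons":{"type":"number"}},"required":["plan"]}

```bash
mkdir -p pics; cat > h.py <<'E'
import numpy as np, cv2
from scipy.spatial.transform import Rotation as R
from workcell import sensors, viewer, env
def rot(a):
    a=np.array(a,float)
    if a.shape==(3,3): return a
    if a.size==4: return R.from_quat(a).as_matrix()
    return R.from_euler('xyz',a,degrees=True).as_matrix()
def ray(p,uv,fish=False):
    x=(uv[0]-p['cx'])/p['fx']; y=(uv[1]-p['cy'])/p['fy']
    if fish:
        r=np.hypot(x,y); d=np.array([x/r*np.sin(r),y/r*np.sin(r),np.cos(r)]) if r>1e-9 else np.array([0,0,1.])
    else: d=np.array([x,y,1.])
    return rot(p['attitude'])@d
def onz(p,uv,z,fish=False):
    d=ray(p,uv,fish); o=np.array(p['position'],float)
    return o+d*(z-o[2])/d[2]
def proj(p,X,fish=False):
    c=rot(p['attitude']).T@(np.array(X,float)-np.array(p['position']))
    if fish:
        th=np.arctan2(np.hypot(c[0],c[1]),c[2]); n=c[:2]/np.hypot(c[0],c[1])*th
    else: n=c[:2]/c[2]
    return np.array([p['cx']+p['fx']*n[0],p['cy']+p['fy']*n[1]])
def save(p,f): cv2.imwrite('pics/'+f,p['img'][:,:,::-1])
E
python3 - <<'E'
from h import *
for c in ['scene','side','wrist']:
    p=viewer.grab_frame(c); save(p,c+'0.png')
    print(c,{k:np.round(v,2).tolist() for k,v in p.items() if k not in('img',)})
    for n in ['caddy','side_tray','trivet','tall_bottle','short_bottle','squat_jar','slim_jar','corner_jar','spare_jar','mug']:
        print(n,[(np.round(d['location']).tolist(),round(d['score'],2),np.round(onz(p,d['location'],0,c=='wrist')[:2]).tolist()) for d in viewer.pinpoint(n,p)[:3]])
E
```

```text
scene {'fx': 382.17, 'fy': 382.17, 'cx': 277.53, 'cy': 217.51, 'position': [92.36, -689.15, 854.83], 'attitude': [-135.23, -1.17, -33.19], 'shot': 1}
caddy [([318.0, 292.0], 0.96, [510.0, -277.0])]
side_tray [([215.0, 180.0], 0.88, [489.0, 280.0]), ([315.0, 226.0], 0.71, [647.0, -82.0])]
trivet [([266.0, 226.0], 0.82, [521.0, -3.0]), ([217.0, 178.0], 0.55, [497.0, 284.0])]
tall_bottle [([300.0, 286.0], 0.91, [481.0, -238.0])]
short_bottle [([337.0, 297.0], 0.62, [543.0, -318.0])]
squat_jar [([279.0, 258.0], 0.81, [485.0, -127.0]), ([344.0, 237.0], 0.74, [697.0, -164.0]), ([312.0, 248.0], 0.72, [588.0, -148.0])]
slim_jar [([298.0, 197.0], 0.84, [681.0, 57.0])]
corner_jar [([315.0, 307.0], 0.71, [476.0, -309.0]), ([327.0, 277.0], 0.39, [561.0, -251.0])]
spare_jar [([315.0, 228.0], 0.75, [643.0, -89.0])]
mug [([369.0, 266.0], 0.64, [686.0, -285.0])]
side {'fx': 506.61, 'fy': 506.61, 'cx': 285.31, 'cy': 210.94, 'position': [-128.23, -386.94, 1034.99], 'attitude': [-142.81, -0.6, -61.75], 'shot': 2}
caddy [([367.0, 270.0], 0.83, [508.0, -276.0])]
side_tray [([170.0, 186.0], 0.8, [494.0, 284.0])]
trivet [([276.0, 221.0], 0.86, [530.0, -18.0])]
tall_bottle [([346.0, 274.0], 0.64, [475.0, -238.0])]
short_bottle [([392.0, 266.0], 0.63, [545.0, -325.0])]
squat_jar [([427.0, 300.0], 0.85, [500.0, -427.0]), ([364.0, 251.0], 0.81, [552.0, -250.0]), ([329.0, 224.0], 0.74, [585.0, -142.0])]
slim_jar [([277.0, 173.0], 0.83, [672.0, 57.0]), ([395.0, 268.0], 0.22, [544.0, -332.0])]
corner_jar [([378.0, 286.0], 0.58, [481.0, -316.0])]
spare_jar []
mug [([396.0, 216.0], 0.83, [690.0, -281.0])]
wrist {'fx': 325.19, 'fy': 325.19, 'cx': 274.78, 'cy': 210.39, 'position': [49.76, 579.4, 385.28], 'attitude': [163.81, -0.07, 77.21], 'shot': 3}
caddy [([3.0, 401.0], 0.67, [517.0, -278.0])]
side_tray []
trivet []
tall_bottle []
short_bottle []
squat_jar [([14.0, 416.0], 0.5, [579.0, -286.0])]
slim_jar []
corner_jar []
spare_jar []
mug []
```

```bash
python3 -c "
from h import *
a=[cv2.imread('pics/%s0.png'%c) for c in ['scene','side','wrist']]
print([x.shape for x in a])"; ls pics
```

```text
[(420, 560, 3), (420, 560, 3), (420, 560, 3)]
scene0.png
side0.png
wrist0.png
```

View pics/scene0.png

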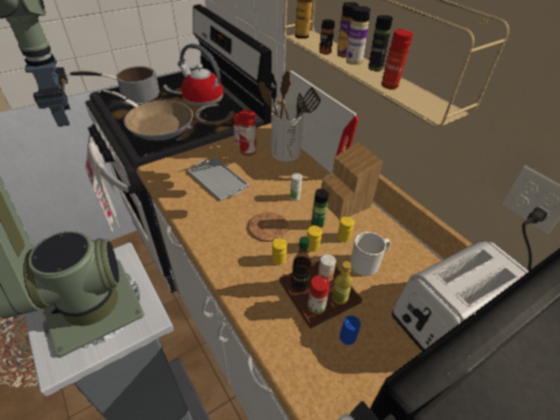

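View pics/side0.png

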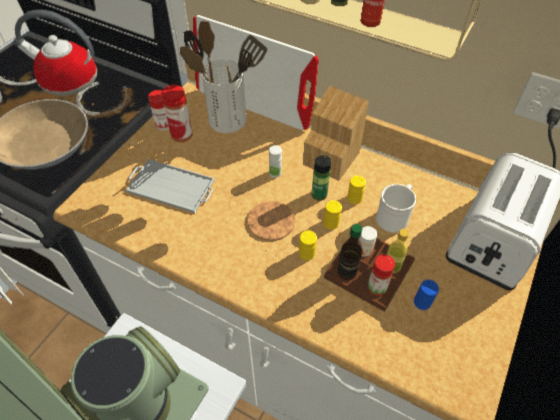

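View pics/wrist0.png

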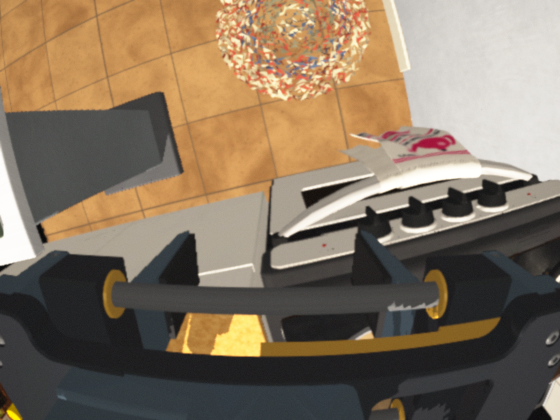

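The scene shows the tall bottle's cap at about (304,243) in the scene view and (356,231) in the side view. The short bottle's cap is at (346,267) and (404,238), and the squat jar's white cap at (328,263) and (368,236). The tray, trivet and slim jar lie clear to the left and back. The wrist view shows only the stove and floor.

```bash
cat >> h.py <<'E'
def tri(obs):
    A=np.zeros((3,3));b=np.zeros(3)
    for p,uv,f in obs:
        d=ray(p,uv,f);d/=np.linalg.norm(d);M=np.eye(3)-np.outer(d,d);A+=M;b+=M@np.array(p['position'],float)
    return np.linalg.solve(A,b)
E
python3 - <<'E'
from h import *
s=sensors.state();print({k:np.round(v,2).tolist() for k,v in s.items()},env.finger_overhang)
T=rot(s['ee_rot']);print(T.round(2))
P={c:viewer.grab_frame(c) for c in['scene','side']}
w=viewer.grab_frame('wrist')
print('cam in tool',(T.T@(np.array(w['position'])-s['ee_pos'])).round(1),(T.T@rot(w['attitude'])).round(3).tolist())
G={'tallcap':[(304,243),(356,231)],'shortcap':[(346,267),(404,238)],'squat':[(328,262),(368,236)],'corner':[(319,284),(383,263)],'block':[(325,195),(308,165)],'crock':[(287,157),(230,130)],'blocktop':[(352,150),(338,95)]}
for k,(a,b) in G.items(): print(k,tri([(P['scene'],a,0),(P['side'],b,0)]).round())
for c,q in(('scene',[(281,292),(318,320),(360,293),(327,262)]),('side',[(326,276),(388,305),(414,262)])):
    print(c,[onz(P[c],u,15)[:2].round().tolist() for u in q])
for c,q in(('scene',[(187,166),(216,159),(248,185),(220,198)]),('side',[(126,191),(146,163),(214,184),(196,209)])):
    print(c,'tray',[onz(P[c],u,8)[:2].round().tolist() for u in q])
p=[cv2.resize(P['scene']['img'][200:340,240:400],None,fx=3.5,fy=3.5,interpolation=2),cv2.resize(P['side']['img'][190:330,310:450],None,fx=3.5,fy=3.5,interpolation=2)]
cv2.imwrite('pics/crop1.png',cv2.resize(np.hstack(p),(800,373))[:,:,::-1])
E
```

```text
{'time_s': 1.65, 'qpos': [76.09, 18.31, 89.64, -0.0, 72.04, -1.14], 'qvel': [-0.0, -0.01, -0.11, 0.01, 0.02, 0.03], 'effort': [0.0, -41.23, -23.22, 0.07, 0.04, -0.0], 'ee_pos': [127.08, 560.8, 227.98], 'ee_rot': [179.99, 0.0, 167.23], 'force': [-1.08, -0.54, -0.33], 'torque': [-0.04, -0.01, 0.02], 'gripper_force': 0.0, 'gripper_width': 91.3} 14.0
[[-0.98  0.22  0.  ]
 [ 0.22  0.98  0.  ]
 [-0.    0.   -1.  ]]
cam in tool [  79.5    1.1 -157.3] [[-0.0, -0.96, -0.279], [1.0, -0.001, 0.001], [-0.001, -0.279, 0.96]]
tallcap [ 476. -239.  177.]
shortcap [ 532. -330.  146.]
squat [ 556. -250.   63.]
corner [ 475. -312.  104.]
block [734.  -9.  22.]
crock [780. 273. -19.]
blocktop [788. -48. 219.]
scene [[421.0, -234.0], [453.0, -350.0], [593.0, -347.0], [584.0, -220.0]]
side [[438.0, -202.0], [437.0, -354.0], [571.0, -367.0]]
scene tray [[434.0, 393.0], [541.0, 376.0], [567.0, 188.0], [456.0, 180.0]]
side tray [[421.0, 368.0], [525.0, 384.0], [551.0, 180.0], [460.0, 175.0]]
```

View pics/crop1.png

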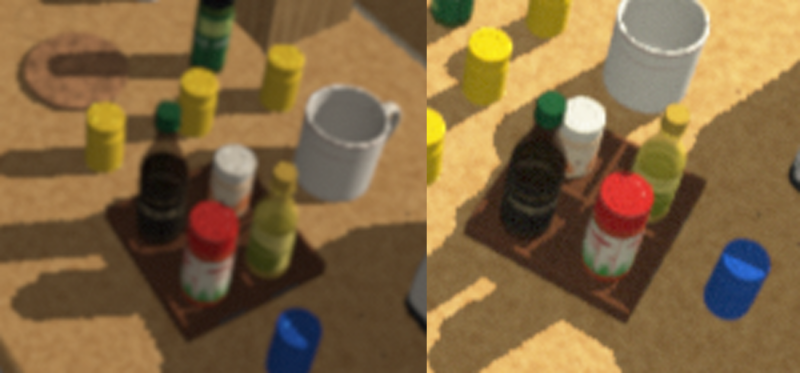

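step_arm(plan=[-4, -0.3, -0.25, 0, 0, 0.07, -4, -0.3, -0.25, 0, 0, 0.07, -4, -0.3, -0.25, 0, 0, 0.07, -4, -0.3, -0.25, 0, 0, 0.07, -4, -0.3, -0.25, 0, 0, 0.07])

```text
time_s: 2.22
ee_pos: [309.5, 475.6, 240.6]
ee_rot: [180.0, 0.0, 147.0]
force: [0.3, 0.5, 0.2]
gripper_width: 90.9
gripper_force: 0.0
```

step_arm(plan=[-4, -0.3, -0.25, 0, 0, 0.07, -4, -0.3, -0.25, 0, 0, 0.07, -4, -0.3, -0.25, 0, 0, 0.07, -4, -0.3, -0.25, 0, 0, 0.07, -4, -0.3, -0.25, 0, 0, 0.07])

```text
time_s: 2.63
ee_pos: [450.1, 333.4, 253.1]
ee_rot: [180.0, -0.0, 126.9]
force: [0.4, 0.1, -0.8]
gripper_width: 91.2
gripper_force: 0.0
```

step_arm(plan=[-4, -0.3, -0.25, 0, 0, 0.07, -4, -0.3, -0.25, 0, 0, 0.07, -4, -0.3, -0.25, 0, 0, 0.07, -4, -0.3, -0.25, 0, 0, 0.07, -4, -0.3, -0.25, 0, 0, 0.07])

```text
time_s: 3.05
ee_pos: [533.2, 151.8, 265.5]
ee_rot: [180.0, -0.0, 106.9]
force: [1.3, -0.1, 0.6]
gripper_width: 91.3
gripper_force: 0.0
```

```bash
cat >> h.py <<'E'
def st():
    s=sensors.state(); print('t',round(s['time_s'],2),'tcp',np.round(s['ee_pos'],1),'rpy',np.round(s['ee_rot'],1),'F',np.round(s['force'],1),'w',round(s['gripper_width'],1),'gf',round(s['gripper_force'],1)); return s
def look(names,z={},f=None,cams=('wrist',)):
    s=st()
    for c in cams:
        p=viewer.grab_frame(c)
        if f: save(p,c+f)
        for n in names:
            print(c,n,[(np.round(d['location']).tolist(),round(d['score'],2),np.round(onz(p,d['location'],z.get(n,0),c=='wrist')[:2]).tolist()) for d in viewer.pinpoint(n,p)[:3]])
    return s,p
def to(X,yaw=None):
    s=sensors.state(); T=rot(s['ee_rot']); d=T.T@(np.array(X,float)-s['ee_pos'])/10
    print('tool shift cm',d.round(2),'' if yaw is None else ('turn z rad',round(-np.radians(yaw-s['ee_rot'][2]),3)))
E
python3 - <<'E'
from h import *
look(['side_tray','trivet','slim_jar','squat_jar','caddy'],f='1.png')
E
```

```text
t 3.05 tcp [533.2 151.8 265.5] rpy [180.   -0.  106.9] F [ 1.3 -0.1  0.6] w 91.3 gf 0.0
wrist side_tray [([278.0, 78.0], 0.72, [499.0, 281.0])]
wrist trivet [([236.0, 279.0], 0.91, [522.0, -6.0])]
wrist slim_jar [([349.0, 262.0], 0.71, [673.0, 68.0])]
wrist squat_jar [([192.0, 335.0], 0.97, [476.0, -134.0]), ([257.0, 352.0], 0.61, [589.0, -133.0])]
wrist caddy []
```

View pics/wrist1.png

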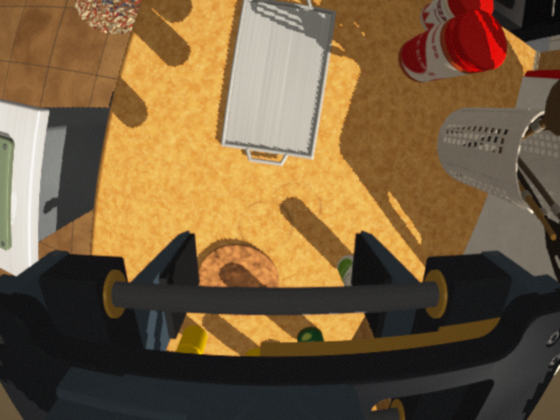

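The wrist view shows the tray with near corners at about (223,145) and (318,158), the trivet at (238,270), and the slim jar behind the right finger at (349,265).

step_arm(plan=[-4, -0.3, -0.2, 0, 0, 0.07, -4, -0.3, -0.2, 0, 0, 0.07, -4, -0.3, -0.2, 0, 0, 0.07, -4, -0.3, -0.2, 0, 0, 0.07, -4, -0.3, -0.2, 0, 0, 0.07])

```text
time_s: 3.77
ee_pos: [549.3, -45.0, 275.3]
ee_rot: [180.0, -0.0, 87.0]
force: [1.5, 0.3, 0.6]
gripper_width: 90.9
gripper_force: 0.0
```

step_arm(plan=[-4, -0.3, -0.2, 0, 0, 0.07, -4, -0.3, -0.2, 0, 0, 0.07, -4, -0.3, -0.2, 0, 0, 0.07, -2, -0.2, 0, 0, 0, 0.07, 0, 0, 0, 0, 0, 0])

```text
time_s: 4.18
ee_pos: [517.6, -183.9, 281.4]
ee_rot: [-180.0, 0.1, 70.8]
force: [0.5, 0.2, -0.4]
gripper_width: 91.2
gripper_force: 0.0
```

```bash
python3 - <<'E'
from h import *
s,p=look(['caddy','tall_bottle','short_bottle','squat_jar','corner_jar'],z=dict(tall_bottle=6,short_bottle=6,squat_jar=6,corner_jar=6),f='2.png')
E
```

```text
t 4.18 tcp [ 517.6 -183.9  281.4] rpy [-1.80e+02  1.00e-01  7.08e+01] F [ 0.5  0.2 -0.4] w 91.2 gf 0.0
wrist caddy [([292.0, 239.0], 0.64, [511.0, -277.0])]
wrist tall_bottle [([261.0, 222.0], 0.9, [478.0, -236.0])]
wrist short_bottle [([323.0, 260.0], 0.82, [544.0, -322.0])]
wrist squat_jar [([234.0, 145.0], 0.93, [481.0, -124.0]), ([309.0, 319.0], 0.91, [495.0, -416.0]), ([316.0, 127.0], 0.9, [591.0, -137.0])]
wrist corner_jar [([275.0, 273.0], 0.84, [470.0, -319.0])]
```

View pics/wrist2.png

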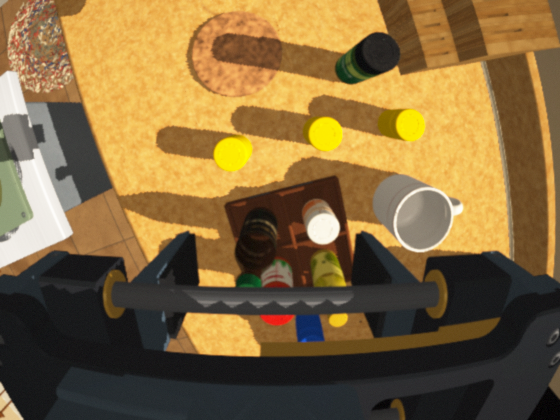

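The wrist view shows the caddy with its left corners at about (226,203) and (339,178), and the squat cap's top at (322,228). The tall bottle's green cap is at (250,283), partly behind the bar, and the short bottle's yellow cap is at (338,318).

```bash
python3 - <<'E'
from h import *
p=viewer.grab_frame('wrist')
a,b=[onz(p,u,20,True) for u in((226,203),(339,178))]
print(a.round(),b.round(),np.degrees(np.arctan2(*(b-a)[1::-1])), np.linalg.norm(b-a))
for n,u,z in(('squat',(322,228),77),('tallcap',(250,283),190),('shortcap',(338,318),150)):print(n,onz(p,u,z,True).round())
h=cv2.cvtColor(p['img'],cv2.COLOR_RGB2HSV)
for n,lo,hi,box in(('g',(60,120,30),(95,255,255),(200,265,265,300)),('y',(20,150,100),(35,255,255),(325,305,355,330))):
    m=cv2.inRange(h,lo,hi);x0,y0,x1,y1=box;ys,xs=np.nonzero(m[y0:y1,x0:x1]);print(n,len(xs),xs.mean()+x0,ys.mean()+y0)
P={c:viewer.grab_frame(c) for c in['scene','side']}
for n,lo,hi,bx in(('g',(60,120,20),(95,255,255),{'scene':(294,232,314,252),'side':(345,220,368,242)}),('y',(22,120,100),(32,255,255),{'scene':(338,260,354,275),'side':(396,228,412,247)})):
    o=[]
    for c in P:
        m=cv2.inRange(cv2.cvtColor(P[c]['img'],cv2.COLOR_RGB2HSV),lo,hi);x0,y0,x1,y1=bx[c];ys,xs=np.nonzero(m[y0:y1,x0:x1])
        print(c,len(xs));o.append((P[c],(xs.mean()+x0,ys.mean()+y0),0))
    print(n,tri(o).round(1),[onz(q,u,184 if n=='g' else 142)[:2].round() for q,u,_ in o])
E
```

```text
[ 447. -188.   20.] [ 600. -204.   20.] -6.026877709172345 154.27436365367046
squat [ 556. -242.   77.]
tallcap [ 479. -227.  190.]
shortcap [ 543. -320.  150.]
g 151 248.2185430463576 282.5298013245033
y 281 336.06049822064057 321.06405693950177
scene 65
side 101
g [ 472.6 -239.3  179.4] [array([ 471., -242.]), array([ 468., -240.])]
scene 14
side 177
y [ 542.1 -326.9  120.8] [array([ 527., -339.]), array([ 529., -328.])]
```

```bash
python3 - <<'E'
from h import *
to((472,-240,225))
E
```

```text
tool shift cm [-7.11 -2.5   5.64]
```

step_arm(plan=[-3, -1, 0, 0, 0, 0, -3, -1, 1, 0, 0, 0, -1.1, -0.5, 2, 0, 0, 0, 0, 0, 2.6, 0, 0, 0, 0, 0, 0, 0, 0, 0], hand=6)

```text
time_s: 5.05
ee_pos: [468.7, -239.8, 221.3]
ee_rot: [-179.5, -0.1, 70.9]
force: [-0.1, 1.0, 0.2]
gripper_width: 61.6
gripper_force: 0.0
```

```bash
python3 - <<'E'
from h import *
st();p=viewer.grab_frame('wrist');q=viewer.grab_frame('side');r=viewer.grab_frame('scene')
i=np.hstack([cv2.resize(q['img'][170:290,300:440],(400,343)),cv2.resize(r['img'][190:310,250:390],(400,343))])
i2=cv2.resize(p['img'][180:380,100:500],(500,250));i2=np.hstack([i2,np.zeros((250,300,3),np.uint8)])
cv2.imwrite('pics/c3.png',np.vstack([i,i2])[:,:,::-1])
X=(472,-240,184);print(proj(p,X,True),proj(q,X),proj(r,X))
E
```

```text
t 5.05 tcp [ 468.7 -239.8  221.3] rpy [-1.795e+02 -1.000e-01  7.090e+01] F [-0.1  1.   0.2] w 61.6 gf 0.0
[281.46412578 244.4211086 ] [356.21040659 229.76203492] [302.52271847 242.86634836]
```

View pics/c3.png

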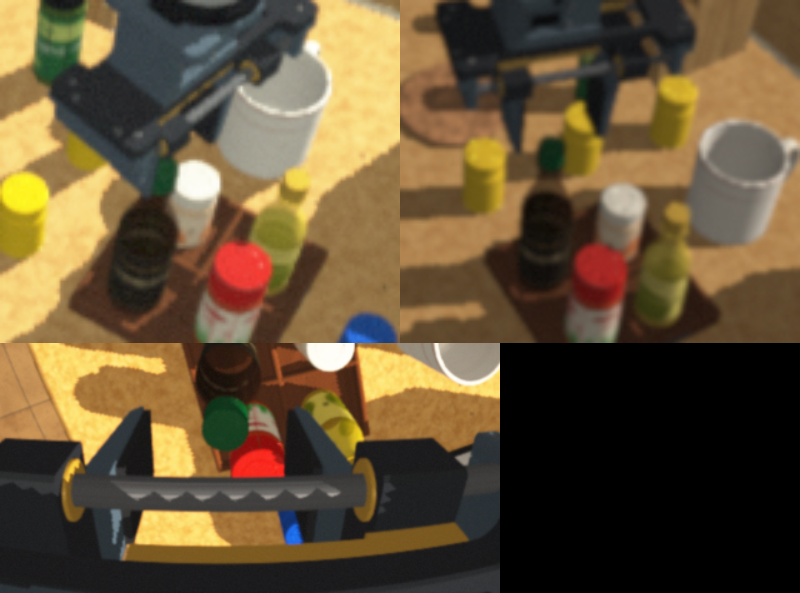

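The wrist crop puts the green cap at about pixel (281,245), which matches the prediction for (472,-240). Descending and gripping.

step_arm(plan=[0.1, 0.3, 1.1, 0, 0, 0, 0, 0, 1.1, 0, 0, 0, 0, 0, 1, 0, 0, 0, 0, 0, 1, 0, 0, 0, 0, 0, 0, 0, 0, 0])

```text
time_s: 5.62
ee_pos: [474.0, -240.1, 181.4]
ee_rot: [-179.8, -0.0, 71.0]
force: [-0.4, 0.3, -0.8]
gripper_width: 60.0
gripper_force: 0.0
```

step_arm(plan=[0, 0, 0, 0, 0, 0, 0, 0, 0, 0, 0, 0, 0, 0, 0, 0, 0, 0, 0, 0, 0, 0, 0, 0, 0, 0, 0, 0, 0, 0], hand=1.5, newtons=20)

```text
time_s: 6.03
ee_pos: [474.9, -241.0, 183.9]
ee_rot: [179.9, 0.0, 71.0]
force: [-0.9, -1.0, 0.2]
gripper_width: 29.5
gripper_force: 0.1
```

step_arm(plan=[0, 0, 0, 0, 0, 0, 0, 0, 0, 0, 0, 0, 0, 0, -0.3, 0, 0, 0, 0, 0, -0.3, 0, 0, 0, 0, 0, -0.4, 0, 0, 0])

```text
time_s: 6.45
ee_pos: [474.4, -240.7, 193.2]
ee_rot: [-179.9, -0.0, 71.0]
force: [0.8, 0.4, -2.7]
gripper_width: 22.7
gripper_force: 20.0
```

step_arm(plan=[0, 0, -1.5, 0, 0, 0, 0, 0, -2.5, 0, 0, 0, 0, 0, -2.5, 0, 0, 0, 0, 0, -2.5, 0, 0, 0, 1, -0.3, -1.5, 0, 0, 0])

```text
time_s: 6.87
ee_pos: [475.9, -232.1, 301.3]
ee_rot: [179.7, 0.1, 70.9]
force: [0.9, 0.1, -2.6]
gripper_width: 22.8
gripper_force: 20.0
```

step_arm(plan=[2, -0.6, -0.2, 0, 0, 0, 3, -0.9, 0, 0, 0, 0, 3.4, -1.08, 0, 0, 0, 0, 3.4, -1.08, 0, 0, 0, 0, 3.4, -1.08, 0, 0, 0, 0])

```text
time_s: 7.28
ee_pos: [479.5, -69.9, 300.6]
ee_rot: [-180.0, -0.0, 70.9]
force: [1.9, -0.7, -1.8]
gripper_width: 22.5
gripper_force: 20.0
```

step_arm(plan=[3.4, -1.08, 0, 0, 0, 0, 3.4, -1.08, 0, 0, 0, 0, 3.4, -1.08, 0, 0, 0, 0, 3.4, -1.08, 0, 0, 0, 0, 3.4, -1.08, 0, 0, 0, 0])

```text
time_s: 7.7
ee_pos: [483.8, 108.7, 300.7]
ee_rot: [180.0, -0.0, 71.0]
force: [1.0, 0.0, -2.7]
gripper_width: 22.6
gripper_force: 20.0
```

step_arm(plan=[3.4, -1.08, 0, 0, 0, 0, 3.4, -1.08, 0, 0, 0, 0, 3, -1, 0, 0, 0, 0, 2, -0.6, 0, 0, 0, 0, 1, -0.3, 0, 0, 0, 0])

```text
time_s: 8.12
ee_pos: [487.3, 244.0, 300.2]
ee_rot: [-180.0, -0.0, 71.1]
force: [-0.1, 0.2, -3.1]
gripper_width: 22.5
gripper_force: 20.0
```

```bash
python3 - <<'E'
from h import *
s,p=look(['side_tray','tall_bottle','trivet'],f='4.png')
E
```

```text
t 8.12 tcp [487.3 244.  300.2] rpy [-180.    -0.    71.1] F [-0.1  0.2 -3.1] w 22.5 gf 20.0
wrist side_tray [([272.0, 150.0], 0.82, [494.0, 280.0])]
wrist tall_bottle [([275.0, 187.0], 0.63, [481.0, 228.0]), ([425.0, 311.0], 0.52, [667.0, -74.0]), ([386.0, 395.0], 0.2, [560.0, -269.0])]
wrist trivet []
```

View pics/wrist4.png

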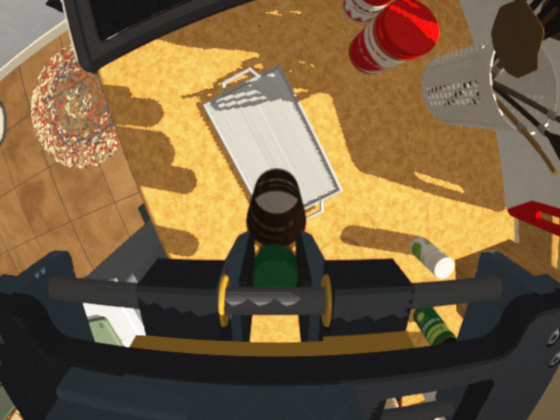

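The wrist view shows the tall bottle held straight below the hand. The tray's corners are at (205,104), (281,68) and (341,190), and the slim jar is at (435,258).

```bash
python3 - <<'E'
from h import *
p=viewer.grab_frame('wrist')
a,b,c=[onz(p,u,10,True)[:2] for u in((205,104),(281,68),(341,190))]
print(a,b,c,'centre',(a+c)/2,'yaw',np.degrees(np.arctan2(-(b-c)[0],(b-c)[1])),np.degrees(np.arctan2(*(b-a)[::-1])),np.linalg.norm(a-b),np.linalg.norm(b-c))
print('bottle end',onz(p,(275,178),110,True),onz(p,(275,172),110,True))
E
```

```text
[429.7059389 368.2504046] [543.83297142 379.47337456] [569.90793958 190.93195578] centre [499.80693924 279.59118019] yaw 7.873965295340802 5.616268014925926 114.67752441276376 190.33594132389305
bottle end [492.15416438 255.11042993 110.        ] [494.31142251 261.35673005 110.        ]
```

step_arm(plan=[2.2, -0.7, 0, 0, 0, 0, 2.8, -0.8, 0.5, 0, 0, 0, 2.2, -0.6, 1.5, 0, 0, 0, 1.1, -0.3, 2.5, 0, 0, 0, 0, 0, 2.5, 0, 0, 0])

```text
time_s: 8.78
ee_pos: [493.0, 328.8, 230.5]
ee_rot: [179.9, -0.2, 71.0]
force: [-0.0, 0.6, -2.7]
gripper_width: 23.0
gripper_force: 20.0
```

step_arm(plan=[0, 0, 2, 0, 0, 0, 0, 0, 1, 0, 0, 0, 0, 0, 0.5, 0, 0, 0, 0, 0, 0, 0, 0, 0, 0, 0, 0, 0, 0, 0])

```text
time_s: 9.2
ee_pos: [492.8, 327.2, 196.7]
ee_rot: [179.9, -0.1, 70.9]
force: [-0.0, 0.3, -2.3]
gripper_width: 23.0
gripper_force: 20.0
```

step_arm(plan=[0.15, -0.15, 0.3, 0, 0, 0, 0.15, -0.15, 0.3, 0, 0, 0, 0, 0, 0.25, 0, 0, 0, 0, 0, 0.15, 0, 0, 0, 0, 0, 0.1, 0, 0, 0])

```text
time_s: 9.62
ee_pos: [490.0, 331.4, 184.3]
ee_rot: [-180.0, 0.0, 71.0]
force: [0.7, -0.2, -2.6]
gripper_width: 22.8
gripper_force: 20.0
```

step_arm(plan=[0, 0, 0.1, 0, 0, 0, 0, 0, 0.1, 0, 0, 0, 0, 0, 0, 0, 0, 0, 0, 0, 0, 0, 0, 0, 0, 0, 0, 0, 0, 0])

```text
time_s: 10.03
ee_pos: [490.5, 331.6, 183.4]
ee_rot: [179.9, -0.1, 71.0]
force: [-0.3, 0.1, 5.3]
gripper_width: 22.5
gripper_force: 20.0
```

step_arm(plan=[0, 0, 0, 0, 0, 0, 0, 0, 0, 0, 0, 0, 0, 0, 0, 0, 0, 0, 0, 0, 0, 0, 0, 0, 0, 0, 0, 0, 0, 0], hand=5)

```text
time_s: 10.45
ee_pos: [490.0, 331.3, 182.1]
ee_rot: [-180.0, 0.0, 71.0]
force: [-0.6, 0.8, -0.3]
gripper_width: 49.6
gripper_force: 0.0
```

step_arm(plan=[0, 0, -1, 0, 0, 0, 0, 0, -2, 0, 0, 0, 0, 0, -3, 0, 0, 0, -1, 0.3, -3, 0, 0, 0, -3, 1, -1, 0, 0, 0])

```text
time_s: 10.87
ee_pos: [491.1, 292.7, 287.5]
ee_rot: [179.7, -0.5, 71.2]
force: [1.6, -0.9, 0.7]
gripper_width: 50.3
gripper_force: 0.0
```

```bash
python3 - <<'E'
from h import *
s,p=look(['side_tray','tall_bottle'],z=dict(tall_bottle=5),f='5.png')
X=np.array([545,-330,200]);to(X)
E
```

```text
t 10.87 tcp [491.1 292.7 287.5] rpy [179.7  -0.5  71.2] F [ 1.6 -0.9  0.7] w 50.3 gf 0.0
wrist side_tray [([282.0, 181.0], 0.62, [500.0, 286.0])]
wrist tall_bottle [([266.0, 156.0], 0.62, [491.0, 327.0])]
tool shift cm [-56.64  25.46   8.38]
```

step_arm(plan=[-3.5, 1.6, 0, 0, 0, 0, -3.5, 1.6, 0, 0, 0, 0, -3.5, 1.6, 0, 0, 0, 0, -3.5, 1.6, 0, 0, 0, 0, -3.5, 1.6, 0, 0, 0, 0])

```text
time_s: 11.43
ee_pos: [507.6, 96.8, 281.8]
ee_rot: [-179.9, 0.0, 71.0]
force: [-0.0, 0.3, 0.4]
gripper_width: 49.9
gripper_force: 0.0
```

step_arm(plan=[-3.5, 1.6, 0, 0, 0, 0, -3.5, 1.6, 0, 0, 0, 0, -3.5, 1.6, 0, 0, 0, 0, -3.5, 1.6, 0, 0, 0, 0, -3.5, 1.6, 0, 0, 0, 0])

```text
time_s: 11.85
ee_pos: [526.5, -95.0, 281.9]
ee_rot: [-179.9, -0.0, 71.0]
force: [-0.4, 0.5, 0.0]
gripper_width: 49.9
gripper_force: 0.0
```

step_arm(plan=[-3.5, 1.6, 1, 0, 0, 0, -3.5, 1.6, 1, 0, 0, 0, -3.5, 1.6, 1, 0, 0, 0, -3.5, 1.6, 1, 0, 0, 0, -3.5, 1.6, 0.5, 0, 0, 0])

```text
time_s: 12.27
ee_pos: [544.8, -286.3, 235.2]
ee_rot: [-179.8, -0.1, 71.0]
force: [1.0, 0.1, -0.0]
gripper_width: 49.8
gripper_force: 0.0
```

step_arm(plan=[-1.3, 0.5, 0.2, 0, 0, 0, 0, 0, 0, 0, 0, 0])

```text
time_s: 12.43
ee_pos: [545.4, -301.8, 233.2]
ee_rot: [-179.8, -0.0, 70.8]
force: [-0.5, 0.6, 0.5]
gripper_width: 50.2
gripper_force: 0.0
```

```bash
python3 - <<'E'
from h import *
s,p=look(['caddy','short_bottle','squat_jar'],z=dict(short_bottle=6,squat_jar=6))
q=viewer.grab_frame('side')
i=np.hstack([cv2.resize(p['img'][150:390,80:480],(600,360)),cv2.resize(q['img'][190:330,120:200],(200,360))])
i=np.hstack([i[:,:600],cv2.resize(q['img'][140:260,120:187],(200,360))])
cv2.imwrite('pics/c6.png',i[:,:,::-1])
for z in(152,146):
  for X in((544,-321,z),):print(proj(p,X,True))
E
```

```text
t 12.43 tcp [ 545.4 -301.8  233.2] rpy [-179.8   -0.    70.8] F [-0.5  0.6  0.5] w 50.2 gf 0.0
wrist caddy [([246.0, 176.0], 0.95, [515.0, -279.0])]
wrist short_bottle [([281.0, 202.0], 0.83, [545.0, -323.0])]
wrist squat_jar [([267.0, 47.0], 0.76, [590.0, -142.0]), ([270.0, 144.0], 0.69, [555.0, -251.0]), ([175.0, 70.0], 0.65, [479.0, -127.0])]
[282.36765157 246.27536069]
[282.22007522 243.4563538 ]
```

View pics/c6.png

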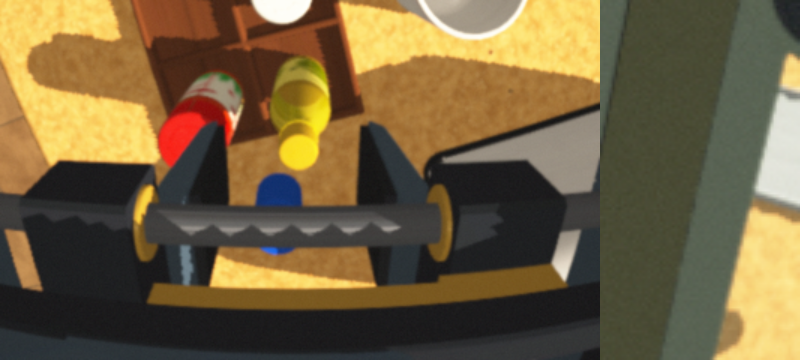

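The wrist crop shows the yellow cap's top at about pixel (279.5,251), so the cap is near (541,-324). The toaster's corner shows at the right, so I'll check its distance.

```bash
python3 - <<'E'
from h import *
p=viewer.grab_frame('side');r=viewer.grab_frame('scene');w=viewer.grab_frame('wrist')
print('bottom-left corner',onz(p,(450,262),0).round(),onz(p,(503,283),0).round(),onz(r,(397,315),0).round(),onz(r,(437,352),0).round())
print('top', tri([(p,(476,188),0),(r,(407,283),0)]).round())
for z in(0,100,180,200):print(z,onz(w,(80+432/1.5,150+160/1.5),z,True).round())
to((541,-324,175))
E
```

```text
bottom-left corner [ 623. -443.    0.] [ 627. -569.    0.] [ 637. -441.    0.] [ 646. -562.    0.]
top [ 614. -439.  220.]
0 [ 633. -433.    0.]
100 [ 617. -379.  100.]
180 [ 605. -336.  180.]
200 [ 602. -326.  200.]
tool shift cm [-2.63  0.38  6.1 ]
```

step_arm(plan=[-1.3, 0.2, 1, 0, 0, 0, -1.3, 0.2, 2, 0, 0, 0, 0, 0, 2, 0, 0, 0, 0, 0, 1, 0, 0, 0, 0, 0, 0, 0, 0, 0])

```text
time_s: 13.25
ee_pos: [539.2, -324.5, 172.2]
ee_rot: [-179.7, -0.1, 71.0]
force: [0.1, 0.9, 0.4]
gripper_width: 49.6
gripper_force: 0.0
```

```bash
python3 - <<'E'
from h import *
st();p=viewer.grab_frame('wrist');h=cv2.cvtColor(p['img'],cv2.COLOR_RGB2HSV)
m=cv2.inRange(h,(22,170,150),(34,255,255));n,l,s,c=cv2.connectedComponentsWithStats(m)
for i in range(1,n):
    if s[i,4]>60 and c[i][1]>170: print(s[i].tolist(),c[i].round(),onz(p,c[i],150,True).round())
print(proj(p,(541,-324,152),True))
to((541,-324,140))
E
```

```text
t 13.25 tcp [ 539.2 -324.5  172.2] rpy [-1.797e+02 -1.000e-01  7.100e+01] F [0.1 0.9 0.4] w 49.6 gf 0.0
[255, 181, 50, 66, 1207] [288. 216.] [ 553. -304.  150.]
[171, 274, 10, 23, 101] [176. 284.] [ 470. -324.  150.]
[278.92600331 254.782661  ]
tool shift cm [0.11 0.06 3.4 ]
```

```bash
python3 - <<'E'
from h import *
p=viewer.grab_frame('wrist');i=p['img'].copy();u=proj(p,(541,-324,152),True).astype(int);cv2.circle(i,tuple(u.tolist()),1,(255,0,0),-1)
cv2.imwrite('pics/c7.png',cv2.resize(i[150:350,180:380],(600,600))[:,:,::-1])
E
```

```text
(no output)
```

View pics/c7.png

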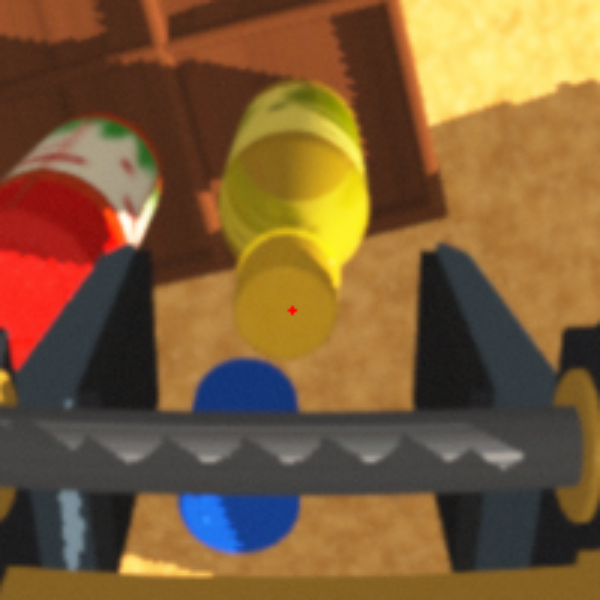

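The cap's centre lies within about 2 px of the predicted point and centred between the fingers. Descending.

step_arm(plan=[0.1, -0.05, 1.1, 0, 0, 0, 0, 0, 1.1, 0, 0, 0, 0, 0, 1, 0, 0, 0, 0, 0, 0.2, 0, 0, 0, 0, 0, 0, 0, 0, 0])

```text
time_s: 13.77
ee_pos: [540.2, -323.4, 140.1]
ee_rot: [-179.9, -0.0, 71.0]
force: [0.1, -0.5, -0.2]
gripper_width: 49.6
gripper_force: 0.0
```

step_arm(plan=[0, 0, 0, 0, 0, 0, 0, 0, 0, 0, 0, 0, 0, 0, 0, 0, 0, 0, 0, 0, 0, 0, 0, 0, 0, 0, 0, 0, 0, 0], hand=1.3, newtons=20)

```text
time_s: 14.18
ee_pos: [541.0, -324.1, 141.8]
ee_rot: [180.0, 0.0, 71.0]
force: [0.5, -0.1, 0.8]
gripper_width: 20.5
gripper_force: 20.0
```

step_arm(plan=[0, 0, 0, 0, 0, 0, 0, 0, 0, 0, 0, 0, 0, 0, -0.3, 0, 0, 0, 0, 0, -0.3, 0, 0, 0, 0, 0, -0.4, 0, 0, 0])

```text
time_s: 14.6
ee_pos: [540.4, -323.7, 151.2]
ee_rot: [-179.9, -0.0, 71.0]
force: [0.6, -0.3, -1.9]
gripper_width: 20.5
gripper_force: 20.0
```

```bash
python3 - <<'E'
from h import *
st();to((503,231,245))
E
```

```text
t 14.6 tcp [ 540.4 -323.7  151.2] rpy [-179.9   -0.    71. ] F [ 0.6 -0.3 -1.9] w 20.5 gf 20.0
tool shift cm [ 51.23 -21.63  -9.33]
```

step_arm(plan=[0, 0, -1.5, 0, 0, 0, 0, 0, -2.5, 0, 0, 0, 0, 0, -2.5, 0, 0, 0, 0, 0, -2, 0, 0, 0, 1, -0.4, -1, 0, 0, 0])

```text
time_s: 15.02
ee_pos: [541.2, -315.0, 249.5]
ee_rot: [179.7, 0.1, 70.9]
force: [0.2, 0.1, -1.2]
gripper_width: 20.6
gripper_force: 20.0
```

step_arm(plan=[2, -0.85, 0, 0, 0, 0, 3, -1.27, 0, 0, 0, 0, 3.4, -1.43, 0, 0, 0, 0, 3.4, -1.43, 0, 0, 0, 0, 3.4, -1.43, 0, 0, 0, 0])

```text
time_s: 15.43
ee_pos: [528.0, -146.3, 245.8]
ee_rot: [-179.9, -0.0, 70.9]
force: [-0.1, 0.4, -1.2]
gripper_width: 20.4
gripper_force: 20.0
```

step_arm(plan=[3.4, -1.43, 0, 0, 0, 0, 3.4, -1.43, 0, 0, 0, 0, 3.4, -1.43, 0, 0, 0, 0, 3.4, -1.43, 0, 0, 0, 0, 3.4, -1.43, 0, 0, 0, 0])

```text
time_s: 15.85
ee_pos: [515.6, 37.7, 246.1]
ee_rot: [-179.9, -0.0, 71.0]
force: [0.6, 0.2, -1.8]
gripper_width: 20.4
gripper_force: 20.0
```

step_arm(plan=[3.4, -1.43, 0, 0, 0, 0, 3.4, -1.43, 0, 0, 0, 0, 3.4, -1.43, 0, 0, 0, 0, 3.4, -1.43, 0, 0, 0, 0, 2.7, -1.1, 0, 0, 0, 0])

```text
time_s: 16.27
ee_pos: [503.9, 214.7, 246.0]
ee_rot: [-179.9, -0.0, 71.1]
force: [0.6, -0.5, -1.4]
gripper_width: 20.6
gripper_force: 20.0
```

```bash
python3 - <<'E'
from h import *
s,p=look(['side_tray','tall_bottle','short_bottle'],z=dict(tall_bottle=5,short_bottle=80),f='8.png')
to((503,231,140.5))
E
```

```text
t 16.27 tcp [503.9 214.7 246. ] rpy [-179.9   -0.    71.1] F [ 0.6 -0.5 -1.4] w 20.6 gf 20.0
wrist side_tray [([253.0, 134.0], 0.95, [498.0, 281.0])]
wrist tall_bottle [([231.0, 99.0], 0.71, [488.0, 332.0])]
wrist short_bottle [([280.0, 207.0], 0.7, [505.0, 204.0])]
tool shift cm [ 1.73 -0.74 10.53]
```

View pics/wrist8.png

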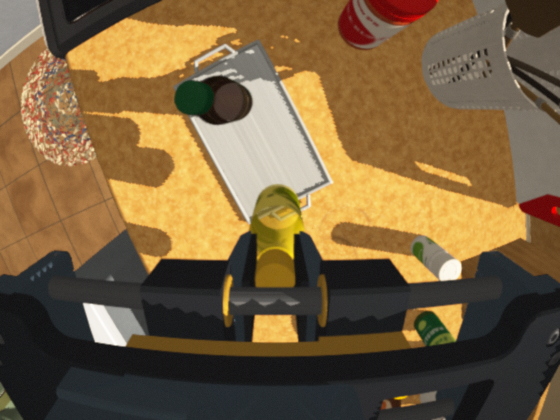

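The tall bottle stands on the tray, seen at (195,98) to (235,100). The short bottle hangs straight at (278,230), and the tray centre agrees with the earlier estimate.

step_arm(plan=[1, -0.4, 0.5, 0, 0, 0, 0.7, -0.3, 2, 0, 0, 0, 0, 0, 2.5, 0, 0, 0, 0, 0, 2.2, 0, 0, 0, 0, 0, 1.2, 0, 0, 0])

```text
time_s: 16.88
ee_pos: [503.0, 228.8, 159.5]
ee_rot: [-179.8, 0.2, 70.9]
force: [-1.2, -0.5, -1.7]
gripper_width: 20.2
gripper_force: 20.0
```

step_arm(plan=[0, 0, 0.5, 0, 0, 0, 0, 0, 0.3, 0, 0, 0, 0, 0, 0, 0, 0, 0, 0, 0, 0, 0, 0, 0, 0, 0, 0, 0, 0, 0])

```text
time_s: 17.3
ee_pos: [505.3, 230.2, 155.5]
ee_rot: [179.9, -0.1, 71.0]
force: [-1.0, 0.2, -2.4]
gripper_width: 20.3
gripper_force: 20.0
```

step_arm(plan=[0, -0.1, 0.4, 0, 0, 0, 0, -0.1, 0.4, 0, 0, 0, 0, 0, 0.3, 0, 0, 0, 0, 0, 0.2, 0, 0, 0, 0, 0, 0.1, 0, 0, 0])

```text
time_s: 17.72
ee_pos: [502.9, 231.0, 140.9]
ee_rot: [180.0, -0.0, 71.0]
force: [-0.5, -0.2, 7.6]
gripper_width: 20.3
gripper_force: 20.0
```

step_arm(plan=[0, 0, 0.1, 0, 0, 0, 0, 0, 0, 0, 0, 0, 0, 0, 0, 0, 0, 0])

```text
time_s: 17.97
ee_pos: [503.1, 231.2, 140.9]
ee_rot: [179.9, -0.1, 71.0]
force: [-1.4, -0.6, 7.4]
gripper_width: 20.6
gripper_force: 20.0
```

step_arm(plan=[0, 0, 0, 0, 0, 0, 0, 0, 0, 0, 0, 0, 0, 0, 0, 0, 0, 0, 0, 0, 0, 0, 0, 0], hand=5)

```text
time_s: 18.3
ee_pos: [502.7, 230.7, 139.3]
ee_rot: [-180.0, 0.0, 71.0]
force: [0.0, 0.5, 0.2]
gripper_width: 43.9
gripper_force: 0.0
```

step_arm(plan=[0, 0, -1, 0, 0, 0, 0, 0, -2, 0, 0, 0, 0, 0, -3, 0, 0, 0, 0, 0, -3, 0, 0, 0, -2, 0.8, -1, 0, 0, 0])

```text
time_s: 18.72
ee_pos: [505.8, 212.3, 244.6]
ee_rot: [179.7, -0.4, 71.1]
force: [0.9, 0.2, -0.1]
gripper_width: 50.0
gripper_force: 0.0
```

```bash
python3 - <<'E'
from h import *
look(['tall_bottle','short_bottle'],z=dict(tall_bottle=5,short_bottle=5),cams=('wrist','side'))
to((553,-225,190))
E
```

```text
t 18.72 tcp [505.8 212.3 244.6] rpy [179.7  -0.4  71.1] F [ 0.9  0.2 -0.1] w 50.0 gf 0.0
wrist tall_bottle [([227.0, 101.0], 0.87, [486.0, 329.0])]
wrist short_bottle [([268.0, 169.0], 0.86, [505.0, 234.0])]
side tall_bottle [([396.0, 216.0], 0.72, [685.0, -280.0]), ([157.0, 182.0], 0.68, [486.0, 319.0]), ([169.0, 186.0], 0.48, [491.0, 283.0])]
side short_bottle [([188.0, 192.0], 0.63, [496.0, 227.0])]
tool shift cm [-39.44  18.88   4.85]
```

step_arm(plan=[-3.6, 1.7, 0, 0, 0, 0, -3.6, 1.7, 0, 0, 0, 0, -3.6, 1.7, 0, 0, 0, 0, -3.6, 1.7, 0, 0, 0, 0, -3.6, 1.7, 0, 0, 0, 0], hand=7)

```text
time_s: 19.43
ee_pos: [524.9, 10.3, 238.2]
ee_rot: [-179.9, 0.0, 71.0]
force: [0.8, 0.6, -0.8]
gripper_width: 70.2
gripper_force: 0.0
```

step_arm(plan=[-3.6, 1.7, 0, 0, 0, 0, -3.6, 1.7, 0.5, 0, 0, 0, -3.6, 1.7, 1.5, 0, 0, 0, -3.6, 1.7, 1.5, 0, 0, 0, -3.6, 1.7, 1, 0, 0, 0])

```text
time_s: 19.85
ee_pos: [546.1, -185.8, 192.6]
ee_rot: [-179.8, -0.0, 71.0]
force: [1.5, 1.5, 0.4]
gripper_width: 70.2
gripper_force: 0.0
```

step_arm(plan=[-2.4, 1.2, 0, 0, 0, 0, -1, 0.6, 0, 0, 0, 0, 0, 0, 0, 0, 0, 0])

```text
time_s: 20.1
ee_pos: [553.1, -224.6, 193.6]
ee_rot: [-179.9, -0.0, 70.8]
force: [0.6, 0.5, -1.2]
gripper_width: 70.0
gripper_force: 0.0
```

```bash
python3 - <<'E'
from h import *
s,p=look(['squat_jar','caddy'],z=dict(squat_jar=6))
i=p['img'].copy();u=proj(p,(553,-245,77),True).astype(int);cv2.circle(i,tuple(u.tolist()),1,(255,0,0),-1);print(u)
cv2.imwrite('pics/c9.png',cv2.resize(i[100:330,120:440],(800,575))[:,:,::-1])
E
```

```text
t 20.1 tcp [ 553.1 -224.6  193.6] rpy [-179.9   -0.    70.8] F [ 0.6  0.5 -1.2] w 70.0 gf 0.0
wrist squat_jar [([285.0, 212.0], 0.95, [556.0, -248.0]), ([283.0, 339.0], 0.85, [497.0, -414.0]), ([282.0, 107.0], 0.75, [590.0, -139.0])]
wrist caddy [([256.0, 244.0], 0.98, [511.0, -276.0])]
[283 231]
```

View pics/c9.png

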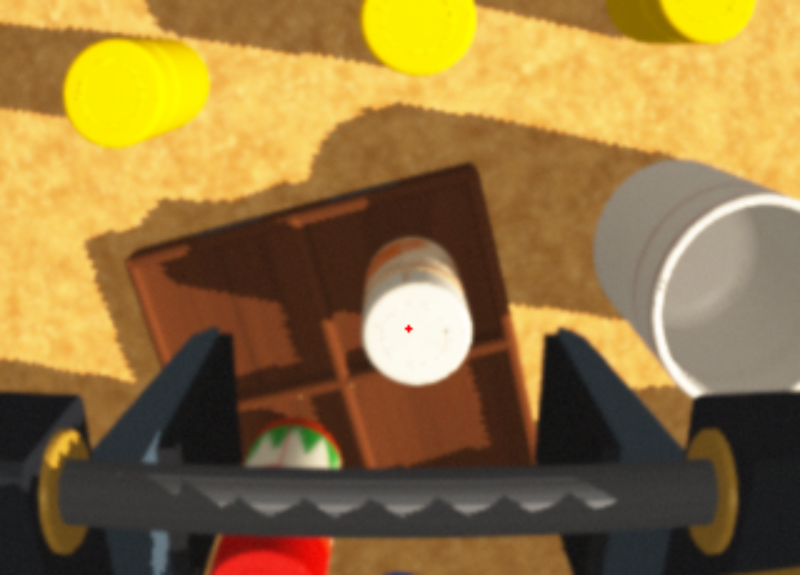

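The squat cap's centre is at about pixel (287,232), which is roughly (556,-247). The compartment is clear on both finger sides, and the mug is at the far right.

```bash
python3 - <<'E'
from h import *
p=viewer.grab_frame('wrist');print(onz(p,(287.2,232),77,True))
to((*onz(p,(287.2,232),77,True)[:2],43))
E
```

```text
[ 556.13540884 -243.16089134   77.        ]
tool shift cm [-2.    1.04 15.21]
```

step_arm(plan=[-1.1, 0.5, 1, 0, 0, 0, -1, 0.5, 3, 0, 0, 0, 0, 0, 3.5, 0, 0, 0, 0, 0, 3, 0, 0, 0, 0, 0, 2, 0, 0, 0])

```text
time_s: 20.72
ee_pos: [553.9, -244.9, 66.7]
ee_rot: [-179.8, -0.0, 71.1]
force: [0.1, -0.2, -0.4]
gripper_width: 69.8
gripper_force: 0.0
```

step_arm(plan=[0, 0, 1, 0, 0, 0, 0, 0, 0.8, 0, 0, 0, 0, 0, 0.5, 0, 0, 0, 0, 0, 0.2, 0, 0, 0, 0, 0, 0, 0, 0, 0])

```text
time_s: 21.13
ee_pos: [556.1, -246.1, 45.7]
ee_rot: [179.9, 0.0, 71.0]
force: [0.1, 0.8, 0.1]
gripper_width: 69.8
gripper_force: 0.0
```

step_arm(plan=[0, 0, 0, 0, 0, 0, 0, 0, 0, 0, 0, 0, 0, 0, 0, 0, 0, 0])

```text
time_s: 21.38
ee_pos: [556.0, -246.2, 46.0]
ee_rot: [179.9, 0.0, 71.0]
force: [-0.2, -0.1, -0.2]
gripper_width: 70.0
gripper_force: 0.0
```

step_arm(plan=[0, 0, 0.2, 0, 0, 0, 0, 0, 0, 0, 0, 0, 0, 0, 0, 0, 0, 0, 0, 0, 0, 0, 0, 0, 0, 0, 0, 0, 0, 0], hand=3, newtons=15)

```text
time_s: 21.8
ee_pos: [555.6, -246.0, 43.0]
ee_rot: [180.0, -0.0, 71.0]
force: [-0.3, -0.9, -1.2]
gripper_width: 39.5
gripper_force: 7.6
```

step_arm(plan=[0, 0, 0, 0, 0, 0, 0, 0, 0, 0, 0, 0, 0, 0, -0.3, 0, 0, 0, 0, 0, -0.6, 0, 0, 0, 0, 0, -1, 0, 0, 0])

```text
time_s: 22.22
ee_pos: [554.8, -245.6, 61.7]
ee_rot: [-179.9, -0.0, 71.0]
force: [-0.4, -0.5, -1.2]
gripper_width: 39.3
gripper_force: 15.0
```

```bash
python3 - <<'E'
from h import *
st();to((523,-5,130))
E
```

```text
t 22.22 tcp [ 554.8 -245.6   61.7] rpy [-179.9   -0.    71. ] F [-0.4 -0.5 -1.2] w 39.3 gf 15.0
tool shift cm [ 21.72 -10.86  -6.8 ]
```

step_arm(plan=[0, 0, -2, 0, 0, 0, 0, 0, -3, 0, 0, 0, 0, 0, -3, 0, 0, 0, 1.5, -0.7, -1, 0, 0, 0, 3, -1.5, 0, 0, 0, 0])

```text
time_s: 22.63
ee_pos: [552.0, -198.6, 156.2]
ee_rot: [179.4, 0.1, 70.8]
force: [0.6, 1.1, -1.4]
gripper_width: 39.2
gripper_force: 15.0
```

step_arm(plan=[3.4, -1.7, 0, 0, 0, 0, 3.4, -1.7, 0, 0, 0, 0, 3.4, -1.7, 0, 0, 0, 0, 3, -1.5, 0, 0, 0, 0, 2, -1, 0, 0, 0, 0])

```text
time_s: 23.05
ee_pos: [525.3, -24.2, 152.1]
ee_rot: [-179.9, -0.1, 71.1]
force: [-0.3, 0.1, -0.6]
gripper_width: 39.7
gripper_force: 15.0
```

```bash
python3 - <<'E'
from h import *
s,p=look(['trivet','squat_jar','slim_jar'],z=dict(trivet=8),f='10.png')
h=cv2.cvtColor(p['img'],cv2.COLOR_RGB2HSV)
to((523,-5,60))
E
```

```text
t 23.05 tcp [525.3 -24.2 152.1] rpy [-1.799e+02 -1.000e-01  7.110e+01] F [-0.3  0.1 -0.6] w 39.7 gf 15.0
wrist trivet []
wrist squat_jar [([450.0, 263.0], 0.76, [694.0, -160.0]), ([275.0, 249.0], 0.71, [508.0, -72.0])]
wrist slim_jar [([387.0, 74.0], 0.75, [669.0, 62.0])]
tool shift cm [ 1.96 -1.05  9.22]
```

View pics/wrist10.png

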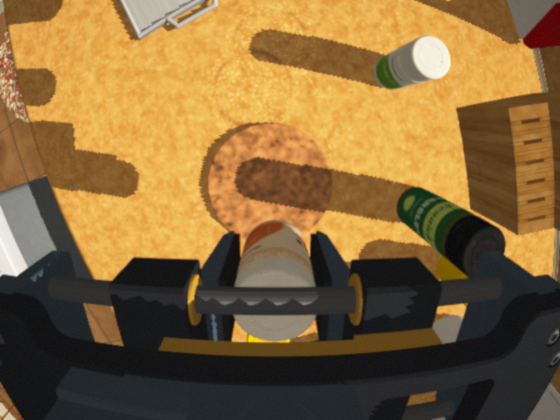

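The trivet spans columns 207–333 with its top at row 122, so its centre is about (270,181). The held jar hangs at (277,270), and the slim jar is at (420,65).

```bash
python3 - <<'E'
from h import *
p=viewer.grab_frame('wrist');l,r,t=[onz(p,u,8,True)[:2] for u in((207,178),(333,178),(268,122))]
print(l,r,t,np.linalg.norm(l-r))
A=np.array([l,r,t]);M=2*(A[1:]-A[0]);b=(A[1:]**2).sum(1)-(A[0]**2).sum();c=np.linalg.solve(M,b);print(c,np.linalg.norm(c-l))
to((*c,60))
print('slim top',onz(p,(430,59),89,True).round(), 'block near corner',onz(p,(480,222),0,True).round(),onz(p,(473,165),0,True).round())
E
```

```text
[472.79779493  17.92870423] [586.31409923 -21.16872985] [545.00984961  48.20193912] 120.06065423561118
[526.79971316  -9.62251979] 60.62406384625542
tool shift cm [ 1.71 -0.59  9.21] 
slim top [673.  60.  89.] block near corner [ 744. -126.    0.] [745. -57.   0.]
```

step_arm(plan=[1.2, -0.5, 1, 0, 0, 0, 0.6, -0.3, 2.5, 0, 0, 0, 0, 0, 2.5, 0, 0, 0, 0, 0, 2, 0, 0, 0, 0, 0, 1, 0, 0, 0])

```text
time_s: 23.72
ee_pos: [523.4, -8.3, 59.0]
ee_rot: [-179.7, 0.1, 70.9]
force: [-0.8, -0.3, -0.4]
gripper_width: 39.6
gripper_force: 15.0
```

step_arm(plan=[0, 0, 0.5, 0, 0, 0, 0, 0, 0.3, 0, 0, 0, 0, 0, 0.2, 0, 0, 0, 0, 0, 0, 0, 0, 0, 0, 0, 0, 0, 0, 0])

```text
time_s: 24.13
ee_pos: [526.1, -8.3, 52.9]
ee_rot: [179.9, -0.0, 71.0]
force: [1.0, -0.5, -1.5]
gripper_width: 39.2
gripper_force: 15.0
```

step_arm(plan=[0, 0, 0.3, 0, 0, 0, 0, 0, 0.2, 0, 0, 0, 0, 0, 0.1, 0, 0, 0, 0, 0, 0.1, 0, 0, 0, 0, 0, 0, 0, 0, 0])

```text
time_s: 24.55
ee_pos: [525.4, -8.1, 45.1]
ee_rot: [180.0, -0.0, 71.0]
force: [-0.6, 0.0, 0.4]
gripper_width: 39.5
gripper_force: 15.0
```

step_arm(plan=[0, 0, 0.1, 0, 0, 0, 0, 0, 0, 0, 0, 0, 0, 0, 0, 0, 0, 0])

```text
time_s: 24.8
ee_pos: [525.5, -8.1, 44.9]
ee_rot: [180.0, -0.0, 71.0]
force: [-1.8, -0.1, 6.1]
gripper_width: 39.7
gripper_force: 15.0
```

step_arm(plan=[0, 0, 0, 0, 0, 0, 0, 0, 0, 0, 0, 0, 0, 0, 0, 0, 0, 0, 0, 0, 0, 0, 0, 0], hand=7)

```text
time_s: 25.13
ee_pos: [525.3, -8.2, 43.9]
ee_rot: [-180.0, -0.0, 71.0]
force: [-0.4, 0.3, 0.4]
gripper_width: 63.4
gripper_force: 0.0
```

step_arm(plan=[0, 0, -1, 0, 0, 0, 0, 0, -2.5, 0, 0, 0, 0, 0, -3, 0, 0, 0, 0, 0, -3, 0, 0, -0.1, 0, 0, -2, 0, 0, -0.1])

```text
time_s: 25.55
ee_pos: [526.4, -8.2, 162.5]
ee_rot: [179.8, -0.0, 82.7]
force: [1.0, 0.3, 0.2]
gripper_width: 70.1
gripper_force: 0.0
```

step_arm(plan=[0, 0, 0, 0, 0, -0.1, 0, 0, 0, 0, 0, -0.1, 0, 0, 0, 0, 0, -0.1, 0, 0, 0, 0, 0, 0])

```text
time_s: 25.88
ee_pos: [525.4, -8.2, 159.9]
ee_rot: [179.9, 0.0, 99.7]
force: [-0.0, -0.3, 0.0]
gripper_width: 70.2
gripper_force: 0.0
```

```bash
python3 - <<'E'
from h import *
look(['slim_jar','squat_jar','trivet'],z=dict(squat_jar=8),f='11.png',cams=('wrist','side'))
to((673,61,140))
E
```

```text
t 25.88 tcp [525.4  -8.2 159.9] rpy [179.9   0.   99.7] F [-0.  -0.3  0. ] w 70.2 gf 0.0
wrist slim_jar [([422.0, 157.0], 0.78, [670.0, 64.0])]
wrist squat_jar [([218.0, 294.0], 0.65, [481.0, -124.0]), ([274.0, 206.0], 0.58, [525.0, -13.0]), ([310.0, 318.0], 0.57, [589.0, -137.0])]
wrist trivet [([276.0, 198.0], 0.59, [527.0, -6.0])]
side slim_jar []
side squat_jar [([303.0, 254.0], 0.93, [470.0, -125.0]), ([330.0, 223.0], 0.88, [583.0, -144.0]), ([426.0, 303.0], 0.7, [487.0, -426.0])]
side trivet [([273.0, 223.0], 0.86, [520.0, -15.0])]
tool shift cm [ 4.36 15.71  1.9 ]
```

View pics/wrist11.png

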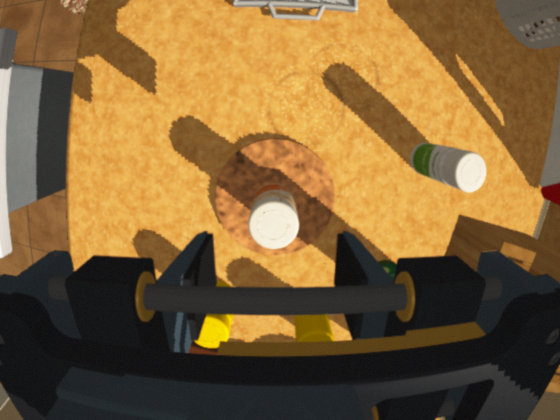

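The squat jar stands upright on the trivet at (275,215). The slim jar is at about (445,165), and the knife block edge is at (460,240).

step_arm(plan=[0.5, 2, 0, 0, 0, 0, 0.9, 3.6, 0, 0, 0, 0, 0.9, 3.6, 0, 0, 0, 0, 0.9, 3.2, 0, 0, 0, 0, 0.7, 2, 0, 0, 0, 0])

```text
time_s: 26.7
ee_pos: [663.6, 55.6, 158.6]
ee_rot: [179.9, -0.0, 99.6]
force: [-0.2, 0.0, 0.1]
gripper_width: 70.3
gripper_force: 0.0
```

step_arm(plan=[0.3, 1.2, 0.5, 0, 0, 0, 0, 0, 0, 0, 0, 0, 0, 0, 0, 0, 0, 0])

```text
time_s: 26.95
ee_pos: [671.1, 59.1, 152.8]
ee_rot: [-179.8, -0.0, 99.6]
force: [-0.6, 0.1, -1.0]
gripper_width: 70.0
gripper_force: 0.0
```

```bash
python3 - <<'E'
from h import *
s,p=look(['slim_jar','spare_jar'],f='12.png')
for y in (61,):print(proj(p,(672,61,89),True),proj(p,(672,61,0),True))
h=cv2.cvtColor(p['img'],cv2.COLOR_RGB2HSV);m=cv2.inRange(h,(0,0,140),(179,60,255));m[:150]=0;m[290:]=0;m[:,:230]=0;m[:,330:]=0
n,l,st_,c=cv2.connectedComponentsWithStats(m)
for i in range(1,n):
    if st_[i,4]>150: print(st_[i].tolist(),c[i].round(1),onz(p,c[i],89,True).round(1))
E
```

```text
t 26.95 tcp [671.1  59.1 152.8] rpy [-179.8   -0.    99.6] F [-0.6  0.1 -1. ] w 70.0 gf 0.0
wrist slim_jar [([276.0, 198.0], 0.78, [671.0, 63.0])]
wrist spare_jar [([249.0, 311.0], 0.65, [663.0, -72.0])]
[276.86547603 229.61280668] [276.48145026 199.38786502]
[258, 196, 45, 51, 1610] [280.6 224.1] [673.9  65.6  89. ]
```

View pics/wrist12.png

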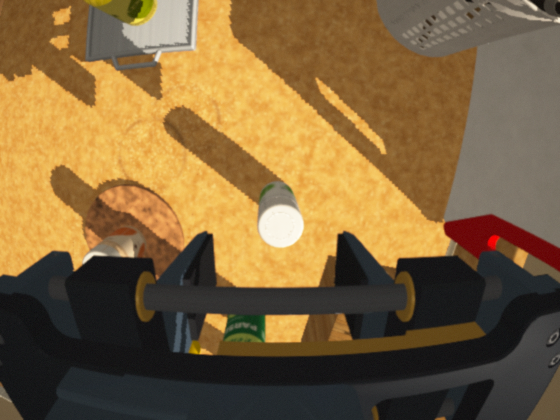

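The slim jar's cap is at about (281,225), close to centre between the fingers, with the block's left edge from (330,258). I've now used up my picture views, one over the limit, so I'll continue by numbers only.

```bash
python3 - <<'E'
from h import *
p=viewer.grab_frame('wrist')
for u in((330,257),(304,345)):print([onz(p,u,z,True).round().tolist() for z in(0,110,210)])
to((673,63,60))
E
```

```text
[[739.0, 8.0, 0.0], [710.0, 54.0, 110.0], [684.0, 95.0, 210.0]]
[[736.0, -113.0, 0.0], [708.0, -25.0, 110.0], [683.0, 56.0, 210.0]]
tool shift cm [0.41 0.26 9.45]
```

step_arm(plan=[0.4, 0.3, 1, 0, 0, 0, 0, 0, 2, 0, 0, 0, 0, 0, 2, 0, 0, 0, 0, 0, 2, 0, 0, 0, 0, 0, 1, 0, 0, 0])

```text
time_s: 27.57
ee_pos: [672.5, 63.6, 71.2]
ee_rot: [-179.8, -0.0, 99.6]
force: [-0.1, 0.1, 0.4]
gripper_width: 70.1
gripper_force: 0.0
```

step_arm(plan=[0, 0, 1, 0, 0, 0, 0, 0, 0.7, 0, 0, 0, 0, 0, 0.3, 0, 0, 0, 0, 0, 0, 0, 0, 0, 0, 0, 0, 0, 0, 0])

```text
time_s: 27.98
ee_pos: [675.0, 63.8, 54.8]
ee_rot: [179.9, 0.0, 99.6]
force: [0.4, -0.0, -0.0]
gripper_width: 70.1
gripper_force: 0.0
```

step_arm(plan=[0, -0.1, 0.5, 0, 0, 0, 0, 0, 0.2, 0, 0, 0, 0, 0, 0, 0, 0, 0])

```text
time_s: 28.23
ee_pos: [673.1, 63.6, 46.8]
ee_rot: [-180.0, -0.0, 99.6]
force: [0.4, -0.3, -1.0]
gripper_width: 70.1
gripper_force: 0.0
```

step_arm(plan=[0, 0, 0, 0, 0, 0, 0, 0, 0, 0, 0, 0, 0, 0, 0, 0, 0, 0, 0, 0, 0, 0, 0, 0, 0, 0, 0, 0, 0, 0], hand=2.4, newtons=15)

```text
time_s: 28.65
ee_pos: [673.5, 63.6, 47.2]
ee_rot: [180.0, -0.0, 99.6]
force: [0.2, 0.6, -0.1]
gripper_width: 39.6
gripper_force: 0.0
```

step_arm(plan=[0, 0, 0, 0, 0, 0, 0, 0, 0, 0, 0, 0, 0, 0, -0.3, 0, 0, 0, 0, 0, -0.6, 0, 0, 0, 0, 0, -1, 0, 0, 0])

```text
time_s: 29.07
ee_pos: [672.7, 63.5, 65.6]
ee_rot: [-179.9, -0.0, 99.6]
force: [0.4, 0.6, -1.3]
gripper_width: 33.4
gripper_force: 15.0
```

step_arm(plan=[0, 0, -2, 0, 0, 0, 0, 0, -3, 0, 0, 0, 0, 0, -3, 0, 0, 0, 0, 0, -3, 0, 0, 0, 0, -1, -2, 0, 0, 0])

```text
time_s: 29.48
ee_pos: [665.9, 62.2, 200.5]
ee_rot: [179.6, 0.0, 99.6]
force: [0.7, 0.1, -0.0]
gripper_width: 33.1
gripper_force: 15.0
```

step_arm(plan=[0, -2, 0, 0, 0, 0.1, 0, -3, 0, 0, 0, 0.1, 0, -3, 0, 0, 0, 0.1, 0, -2, 0, 0, 0, 0.1, 0, -1, 0, 0, 0, 0.1])

```text
time_s: 29.9
ee_pos: [551.5, 62.3, 197.3]
ee_rot: [-180.0, 0.0, 70.7]
force: [-0.6, -0.4, -0.9]
gripper_width: 33.0
gripper_force: 15.0
```

```bash
python3 - <<'E'
from h import *
st();to((552,-243,195))
E
```

```text
t 29.9 tcp [551.5  62.3 197.3] rpy [-180.     0.    70.7] F [-0.6 -0.4 -0.9] w 33.0 gf 15.0
tool shift cm [-28.8   10.15   0.23]
```

step_arm(plan=[-1.5, 0.5, 0, 0, 0, 0, -3, 1.05, 0, 0, 0, 0, -3, 1.05, 0, 0, 0, 0, -3, 1.05, 0, 0, 0, 0, -3, 1.05, 0, 0, 0, 0])

```text
time_s: 30.32
ee_pos: [554.7, -81.8, 197.3]
ee_rot: [179.9, -0.0, 71.0]
force: [0.3, -0.5, -1.6]
gripper_width: 33.3
gripper_force: 15.0
```

step_arm(plan=[-3, 1.05, 0, 0, 0, 0, -3, 1.05, 0, 0, 0, 0, -3, 1.05, 0, 0, 0, 0, -3, 1.05, 0, 0, 0, 0, -2, 0.7, 0, 0, 0, 0])

```text
time_s: 30.73
ee_pos: [555.4, -231.8, 197.2]
ee_rot: [179.9, 0.1, 70.9]
force: [-0.5, -0.5, -1.1]
gripper_width: 33.2
gripper_force: 15.0
```

step_arm(plan=[-1.3, 0.5, 0, 0, 0, 0, 0, 0, 0, 0, 0, 0])

```text
time_s: 30.9
ee_pos: [556.1, -245.4, 196.7]
ee_rot: [179.9, 0.0, 70.8]
force: [-0.5, 0.2, -0.8]
gripper_width: 33.1
gripper_force: 15.0
```

```bash
python3 - <<'E'
from h import *
look(['caddy','corner_jar','slim_jar'],z=dict(corner_jar=6,slim_jar=160),cams=('wrist','side'))
to((552,-243,70))
E
```

```text
t 30.9 tcp [ 556.1 -245.4  196.7] rpy [179.9   0.   70.8] F [-0.5  0.2 -0.8] w 33.1 gf 15.0
wrist caddy [([250.0, 229.0], 0.79, [514.0, -278.0])]
wrist corner_jar []
wrist slim_jar [([276.0, 239.0], 0.9, [558.0, -241.0]), ([176.0, 9.0], 0.61, [548.0, -82.0])]
side caddy [([367.0, 267.0], 0.77, [514.0, -273.0])]
side corner_jar [([375.0, 289.0], 0.62, [467.0, -313.0])]
side slim_jar [([374.0, 211.0], 0.69, [554.0, -251.0])]
tool shift cm [-0.26 -0.35 12.62]
```

step_arm(plan=[0.2, -0.2, 1.5, 0, 0, 0, 0, 0, 3, 0, 0, 0, 0, 0, 3, 0, 0, 0, 0, 0, 3, 0, 0, 0, 0, 0, 1.5, 0, 0, 0])

```text
time_s: 31.72
ee_pos: [552.9, -238.7, 72.6]
ee_rot: [-179.7, -0.0, 71.0]
force: [-0.7, -0.5, -2.0]
gripper_width: 33.1
gripper_force: 15.0
```

step_arm(plan=[0, 0, 0.8, 0, 0, 0, 0, 0, 0.4, 0, 0, 0, 0, 0, 0, 0, 0, 0, 0, 0, 0, 0, 0, 0])

```text
time_s: 32.05
ee_pos: [555.7, -240.4, 65.2]
ee_rot: [179.9, 0.0, 71.0]
force: [0.2, -0.8, -1.1]
gripper_width: 33.0
gripper_force: 15.0
```

step_arm(plan=[-0.1, -0.1, 0.4, 0, 0, 0, 0, 0, 0.3, 0, 0, 0, 0, 0, 0.2, 0, 0, 0, 0, 0, 0.1, 0, 0, 0, 0, 0, 0, 0, 0, 0])

```text
time_s: 32.47
ee_pos: [553.4, -240.8, 53.9]
ee_rot: [-180.0, -0.0, 71.0]
force: [0.3, -0.1, -0.8]
gripper_width: 33.0
gripper_force: 15.0
```

step_arm(plan=[0, 0, 0.1, 0, 0, 0, 0, 0, 0.1, 0, 0, 0, 0, 0, 0, 0, 0, 0])

```text
time_s: 32.72
ee_pos: [553.7, -241.0, 53.0]
ee_rot: [180.0, 0.0, 71.0]
force: [-0.1, 0.3, 4.9]
gripper_width: 33.1
gripper_force: 15.0
```

step_arm(plan=[0, 0, 0, 0, 0, 0, 0, 0, 0, 0, 0, 0, 0, 0, 0, 0, 0, 0, 0, 0, 0, 0, 0, 0], hand=6)

```text
time_s: 33.05
ee_pos: [553.5, -240.8, 51.9]
ee_rot: [-180.0, -0.0, 71.0]
force: [-0.5, 0.5, -0.1]
gripper_width: 56.8
gripper_force: 0.0
```

step_arm(plan=[0, 0, -1, 0, 0, 0, 0, 0, -2.5, 0, 0, 0, 0, 0, -3.5, 0, 0, 0, 0, 0, -4, 0, 0, 0, 0, 0, -4, 0, 0, 0])

```text
time_s: 33.47
ee_pos: [553.0, -240.6, 204.0]
ee_rot: [-179.9, -0.0, 71.0]
force: [0.4, -0.2, 0.3]
gripper_width: 59.8
gripper_force: 0.0
```

```bash
python3 - <<'E'
from h import *
look(['caddy','slim_jar'],z=dict(slim_jar=6),cams=('wrist','scene'))
to((503,222,230))
E
```

```text
t 33.47 tcp [ 553.  -240.6  204. ] rpy [-179.9   -0.    71. ] F [ 0.4 -0.2  0.3] w 59.8 gf 0.0
wrist caddy [([255.0, 232.0], 0.89, [513.0, -281.0])]
wrist slim_jar [([276.0, 190.0], 0.69, [554.0, -240.0])]
scene caddy [([318.0, 291.0], 0.77, [512.0, -276.0])]
scene slim_jar [([324.0, 274.0], 0.69, [557.0, -243.0])]
tool shift cm [ 42.1  -19.77  -2.84]
```

step_arm(plan=[3.5, -1.65, -1.5, 0, 0, 0, 3.5, -1.65, -1.3, 0, 0, 0, 3.5, -1.65, 0, 0, 0, 0, 3.5, -1.65, 0, 0, 0, 0, 3.5, -1.65, 0, 0, 0, 0], hand=5)

```text
time_s: 34.18
ee_pos: [531.1, -46.9, 228.3]
ee_rot: [-179.8, 0.0, 70.9]
force: [0.8, 0.7, -1.1]
gripper_width: 49.8
gripper_force: 0.0
```

step_arm(plan=[3.5, -1.65, 0, 0, 0, 0, 3.5, -1.65, 0, 0, 0, 0, 3.5, -1.65, 0, 0, 0, 0, 3.5, -1.65, 0, 0, 0, 0, 3.5, -1.65, 0, 0, 0, 0])

```text
time_s: 34.6
ee_pos: [510.0, 145.4, 228.2]
ee_rot: [-179.8, 0.1, 71.0]
force: [0.5, -0.4, 0.3]
gripper_width: 49.9
gripper_force: 0.0
```

step_arm(plan=[3.5, -1.65, 0, 0, 0, 0, 3, -1.4, 0, 0, 0, 0, 0.5, -0.2, 0, 0, 0, 0, 0, 0, 0, 0, 0, 0])

```text
time_s: 34.93
ee_pos: [502.6, 222.1, 228.1]
ee_rot: [-179.8, 0.1, 71.2]
force: [-0.1, -1.0, -0.2]
gripper_width: 50.2
gripper_force: 0.0
```

```bash
python3 - <<'E'
from h import *
s,p=look(['short_bottle','tall_bottle'],z=dict(short_bottle=5,tall_bottle=5))
h=cv2.cvtColor(p['img'],cv2.COLOR_RGB2HSV);m=cv2.inRange(h,(20,140,110),(34,255,255))
n,l,t,c=cv2.connectedComponentsWithStats(m)
for i in range(1,n):
    if t[i,4]>100 and 200<c[i][0]<350:print(t[i].tolist(),c[i].round(),onz(p,c[i],148,True).round())
for z in(151,140,85,5):print(z,proj(p,(503,231,z),True).round())
r=viewer.grab_frame('scene');q=viewer.grab_frame('side');print(proj(r,(503,231,142)).round(),proj(q,(503,231,142)).round())
for k in(r,q):
    u=proj(k,(503,231,142)).astype(int);hh=cv2.cvtColor(k['img'],cv2.COLOR_RGB2HSV)[u[1]-9:u[1]+12,u[0]-9:u[0]+10]
    mm=cv2.inRange(hh,(20,120,100),(34,255,255));print('\n'.join(''.join('#' if v else '.' for v in w) for w in mm))
E
```

```text
t 34.93 tcp [502.6 222.1 228.1] rpy [-1.798e+02  1.000e-01  7.120e+01] F [-0.1 -1.  -0.2] w 50.2 gf 0.0
wrist short_bottle [([276.0, 174.0], 0.62, [507.0, 236.0])]
wrist tall_bottle []
[252, 161, 40, 64, 1885] [272. 192.] [508. 247. 148.]
[222, 316, 74, 26, 983] [249. 331.] [447. 134. 148.]
151 [273. 215.]
140 [273. 211.]
85 [273. 194.]
5 [274. 179.]
[222. 152.] [180. 154.]
...................
...................
...................
...................
...................
...................
...................
...................
...................
...................
...................
...................
............#......
...........##......
.........####......
........#####......
.........####......
.........#####.....
.........#####.....
.........######....
.........######....
...................
...................
...................
...................
...................
...................
......#####........
.....#######.......
....#########......
....##########.....
....##########.....
....##########.....
....##########.....
.....##########....
.....##########....
.....##########....
.....##########....
...#############...
...###.##########..
..###..##########..
...#...############
```

```bash
python3 - <<'E'
from h import *
p=viewer.grab_frame('wrist')
h=cv2.cvtColor(p['img'],cv2.COLOR_RGB2HSV);m=cv2.inRange(h,(20,140,110),(34,255,255))[195:228,240:305]
for i in range(0,33,3):
    x=np.nonzero(m[i])[0]; print(195+i,(x.min()+240,x.max()+240) if len(x) else None)
to((504,233,138))
E
```

```text
195 (np.int64(251), np.int64(287))
198 (np.int64(252), np.int64(286))
201 (np.int64(253), np.int64(284))
204 (np.int64(253), np.int64(281))
207 (np.int64(252), np.int64(278))
210 (np.int64(252), np.int64(304))
213 (np.int64(253), np.int64(301))
216 (np.int64(255), np.int64(295))
219 (np.int64(259), np.int64(304))
222 (np.int64(297), np.int64(304))
225 (np.int64(264), np.int64(304))
tool shift cm [ 1.32 -0.44  9.19]
```

```bash
python3 - <<'E'
from h import *
p=viewer.grab_frame('wrist');print(onz(p,(266,208),151,True))
to((500.5,236,160))
E
```

```text
[501.22281392 234.29017991 151.        ]
tool shift cm [ 1.47 -0.87  7.  ]
```

step_arm(plan=[0.7, -0.4, 1, 0, 0, 0, 0.7, -0.4, 2, 0, 0, 0, 0, 0, 2, 0, 0, 0, 0, 0, 1, 0, 0, 0, 0, 0, 0, 0, 0, 0])

```text
time_s: 35.7
ee_pos: [499.0, 235.7, 167.2]
ee_rot: [-179.8, 0.2, 71.0]
force: [-0.4, 0.4, 0.0]
gripper_width: 49.7
gripper_force: 0.0
```

```bash
python3 - <<'E'
from h import *
st();p=viewer.grab_frame('wrist')
i=cv2.cvtColor(p['img'],cv2.COLOR_RGB2HSV)
m=cv2.inRange(i,(20,140,90),(34,255,255))
print(proj(p,(501,235,151),True))
for r in range(222,284,3):
    x=np.nonzero(m[r,225:325])[0]; print(r,(x.min()+225,x.max()+225,len(x)) if len(x) else None)
to((501,235,141))
E
```

```text
t 35.7 tcp [499.  235.7 167.2] rpy [-179.8    0.2   71. ] F [-0.4  0.4  0. ] w 49.7 gf 0.0
[280.05288547 259.06953636]
222 (np.int64(257), np.int64(305), 49)
225 (np.int64(257), np.int64(305), 49)
228 (np.int64(257), np.int64(304), 48)
231 (np.int64(258), np.int64(304), 47)
234 (np.int64(260), np.int64(318), 45)
237 (np.int64(262), np.int64(301), 40)
240 (np.int64(264), np.int64(318), 41)
243 (np.int64(232), np.int64(314), 43)
246 (np.int64(232), np.int64(309), 46)
249 (np.int64(232), np.int64(300), 42)
252 (np.int64(232), np.int64(317), 46)
255 (np.int64(233), np.int64(318), 41)
258 (np.int64(235), np.int64(311), 54)
261 (np.int64(233), np.int64(317), 71)
264 (np.int64(233), np.int64(316), 82)
267 (np.int64(233), np.int64(316), 77)
270 (np.int64(233), np.int64(316), 78)
273 (np.int64(234), np.int64(316), 78)
276 (np.int64(233), np.int64(316), 70)
279 (np.int64(234), np.int64(316), 75)
282 (np.int64(236), np.int64(316), 80)
tool shift cm [-0.07  0.13  2.79]
```

step_arm(plan=[0, 0.1, 1, 0, 0, 0, 0, 0, 1, 0, 0, 0, 0, 0, 0.8, 0, 0, 0, 0, 0, 0.3, 0, 0, 0, 0, 0, 0, 0, 0, 0])

```text
time_s: 36.17
ee_pos: [501.1, 235.8, 138.0]
ee_rot: [-179.9, 0.1, 71.0]
force: [-0.6, -0.2, 0.4]
gripper_width: 50.3
gripper_force: 0.0
```

step_arm(plan=[0, 0, 0, 0, 0, 0, 0, 0, 0, 0, 0, 0, 0, 0, 0, 0, 0, 0, 0, 0, 0, 0, 0, 0, 0, 0, 0, 0, 0, 0], hand=1.3, newtons=20)

```text
time_s: 36.58
ee_pos: [501.9, 236.2, 139.4]
ee_rot: [180.0, -0.0, 71.0]
force: [1.1, 0.4, 1.1]
gripper_width: 20.3
gripper_force: 20.0
```

step_arm(plan=[0, 0, 0, 0, 0, 0, 0, 0, 0, 0, 0, 0, 0, 0, -0.3, 0, 0, 0, 0, 0, -0.3, 0, 0, 0, 0, 0, -0.4, 0, 0, 0])

```text
time_s: 37.0
ee_pos: [501.2, 236.0, 148.9]
ee_rot: [-179.9, 0.0, 71.0]
force: [-0.7, 0.5, -0.3]
gripper_width: 20.5
gripper_force: 20.0
```

```bash
python3 - <<'E'
from h import *
st();to((546,-319,245))
E
```

```text
t 37.0 tcp [501.2 236.  148.9] rpy [-179.9    0.    71. ] F [-0.7  0.5 -0.3] w 20.5 gf 20.0
tool shift cm [-51.01  22.31  -9.59]
```

step_arm(plan=[0, 0, -1.5, 0, 0, 0, 0, 0, -3, 0, 0, 0, 0, 0, -3, 0, 0, 0, 0, 0, -2.5, 0, 0, 0, -1, 0.4, -0.5, 0, 0, 0])

```text
time_s: 37.42
ee_pos: [504.1, 227.4, 259.0]
ee_rot: [179.6, -0.4, 71.1]
force: [1.1, 0.4, -1.0]
gripper_width: 20.4
gripper_force: 20.0
```

step_arm(plan=[-2.2, 0.95, 0, 0, 0, 0, -3.2, 1.4, 0, 0, 0, 0, -3.4, 1.49, 0, 0, 0, 0, -3.4, 1.49, 0, 0, 0, 0, -3.4, 1.49, 0, 0, 0, 0])

```text
time_s: 37.83
ee_pos: [514.7, 53.4, 253.0]
ee_rot: [-179.9, 0.1, 71.0]
force: [0.3, -0.3, -1.3]
gripper_width: 20.5
gripper_force: 20.0
```

step_arm(plan=[-3.4, 1.49, 0, 0, 0, 0, -3.4, 1.49, 0, 0, 0, 0, -3.4, 1.49, 0, 0, 0, 0, -3.4, 1.49, 0, 0, 0, 0, -3.4, 1.49, 0, 0, 0, 0])

```text
time_s: 38.25
ee_pos: [529.5, -131.6, 253.0]
ee_rot: [-179.9, 0.0, 71.0]
force: [0.7, -0.5, -1.3]
gripper_width: 20.5
gripper_force: 20.0
```

step_arm(plan=[-3.4, 1.49, 0, 0, 0, 0, -3.4, 1.49, 0, 0, 0, 0, -3.4, 1.49, 0, 0, 0, 0, -3.4, 1.49, 0, 0, 0, 0, -2.4, 1, 0, 0, 0, 0])

```text
time_s: 38.67
ee_pos: [543.2, -306.9, 252.4]
ee_rot: [-179.9, 0.1, 70.9]
force: [-0.3, 0.0, -0.9]
gripper_width: 20.4
gripper_force: 20.0
```

step_arm(plan=[-1.1, 0.5, 0, 0, 0, 0, -0.3, 0.1, 0, 0, 0, 0, 0, 0, 0, 0, 0, 0])

```text
time_s: 38.92
ee_pos: [544.8, -318.6, 252.9]
ee_rot: [-179.9, -0.1, 70.9]
force: [-0.3, 0.2, -1.1]
gripper_width: 20.3
gripper_force: 20.0
```

```bash
python3 - <<'E'
from h import *
look(['caddy','short_bottle','slim_jar'],z=dict(slim_jar=6,short_bottle=115))
to((546,-319,140.4))
E
```

```text
t 38.92 tcp [ 544.8 -318.6  252.9] rpy [-1.799e+02 -1.000e-01  7.090e+01] F [-0.3  0.2 -1.1] w 20.3 gf 20.0
wrist caddy [([376.0, 114.0], 0.47, [695.0, -275.0])]
wrist short_bottle [([279.0, 206.0], 0.94, [547.0, -320.0])]
wrist slim_jar [([262.0, 120.0], 0.98, [555.0, -239.0])]
tool shift cm [-0.2   0.11 11.38]
```

step_arm(plan=[0, 0, 1, 0, 0, 0, 0, 0, 2.5, 0, 0, 0, 0, 0, 2.8, 0, 0, 0, 0, 0, 2.5, 0, 0, 0, 0, 0, 1, 0, 0, 0])

```text
time_s: 39.53
ee_pos: [543.5, -316.3, 151.8]
ee_rot: [-179.6, -0.1, 71.0]
force: [-1.0, 0.5, -1.7]
gripper_width: 20.7
gripper_force: 20.0
```

step_arm(plan=[0, 0, 0.5, 0, 0, 0, 0, 0, 0.2, 0, 0, 0, 0, 0, 0, 0, 0, 0])

```text
time_s: 39.78
ee_pos: [546.2, -318.5, 149.8]
ee_rot: [179.9, 0.0, 71.0]
force: [0.4, -0.5, -1.6]
gripper_width: 20.1
gripper_force: 20.0
```

step_arm(plan=[0, 0, 0.3, 0, 0, 0, 0, 0, 0.2, 0, 0, 0, 0, 0, 0.2, 0, 0, 0, 0, 0, 0.1, 0, 0, 0, 0, 0, 0, 0, 0, 0])

```text
time_s: 40.2
ee_pos: [545.5, -318.5, 141.0]
ee_rot: [-180.0, -0.0, 71.0]
force: [-1.0, 0.2, -1.2]
gripper_width: 20.4
gripper_force: 20.0
```

step_arm(plan=[0, 0, 0.1, 0, 0, 0, 0, 0, 0, 0, 0, 0, 0, 0, 0, 0, 0, 0])

```text
time_s: 40.45
ee_pos: [545.7, -318.7, 140.5]
ee_rot: [180.0, 0.0, 71.0]
force: [-0.5, -0.2, 1.3]
gripper_width: 20.4
gripper_force: 20.0
```

step_arm(plan=[0, 0, 0.05, 0, 0, 0, 0, 0, 0, 0, 0, 0, 0, 0, 0, 0, 0, 0])

```text
time_s: 40.7
ee_pos: [545.8, -318.8, 140.5]
ee_rot: [179.9, 0.0, 71.0]
force: [-1.7, -0.5, 6.0]
gripper_width: 20.2
gripper_force: 20.0
```

step_arm(plan=[0, 0, 0, 0, 0, 0, 0, 0, 0, 0, 0, 0, 0, 0, 0, 0, 0, 0, 0, 0, 0, 0, 0, 0], hand=5)

```text
time_s: 41.03
ee_pos: [545.4, -318.3, 139.0]
ee_rot: [-180.0, -0.0, 71.0]
force: [-0.8, -0.1, -0.1]
gripper_width: 44.3
gripper_force: 0.0
```

step_arm(plan=[0, 0, -1, 0, 0, 0, 0, 0, -2.5, 0, 0, 0, 0, 0, -3.5, 0, 0, 0, 0, 0, -3.5, 0, 0, 0, 1, -0.5, -2, 0, 0, 0])

```text
time_s: 41.45
ee_pos: [545.3, -309.4, 269.2]
ee_rot: [179.6, 0.1, 70.9]
force: [0.3, -0.4, 0.2]
gripper_width: 49.7
gripper_force: 0.0
```

```bash
python3 - <<'E'
from h import *
look(['short_bottle','slim_jar'],z=dict(slim_jar=6,short_bottle=6),cams=('wrist','side'))
to((490,318,265))
E
```

```text
t 41.45 tcp [ 545.3 -309.4  269.2] rpy [1.796e+02 1.000e-01 7.090e+01] F [ 0.3 -0.4  0.2] w 49.7 gf 0.0
wrist short_bottle [([274.0, 189.0], 0.7, [541.0, -322.0]), ([371.0, 119.0], 0.65, [693.0, -273.0])]
wrist slim_jar [([259.0, 130.0], 0.7, [549.0, -242.0])]
side short_bottle [([390.0, 263.0], 0.68, [548.0, -318.0])]
side slim_jar [([366.0, 250.0], 0.64, [553.0, -255.0])]
tool shift cm [ 57.37 -25.43  -0.1 ]
```

step_arm(plan=[3.6, -1.6, 0, 0, 0, 0, 3.6, -1.6, 0, 0, 0, 0, 3.6, -1.6, 0, 0, 0, 0, 3.6, -1.6, 0, 0, 0, 0, 3.6, -1.6, 0, 0, 0, 0])

```text
time_s: 42.17
ee_pos: [526.0, -109.7, 262.7]
ee_rot: [-179.8, 0.0, 70.9]
force: [1.1, 0.2, 0.4]
gripper_width: 50.0
gripper_force: 0.0
```

step_arm(plan=[3.6, -1.6, 0, 0, 0, 0, 3.6, -1.6, 0, 0, 0, 0, 3.6, -1.6, 0, 0, 0, 0, 3.6, -1.6, 0, 0, 0, 0, 3.6, -1.6, 0, 0, 0, 0])

```text
time_s: 42.58
ee_pos: [509.1, 86.5, 263.0]
ee_rot: [-179.8, 0.1, 71.0]
force: [0.4, 0.9, -0.3]
gripper_width: 49.9
gripper_force: 0.0
```

step_arm(plan=[3.6, -1.6, 0, 0, 0, 0, 3.6, -1.6, 0, 0, 0, 0, 3.6, -1.6, 0, 0, 0, 0, 3.6, -1.6, 0, 0, 0, 0, 3.6, -1.6, 0, 0, 0, 0])

```text
time_s: 43.0
ee_pos: [492.2, 282.7, 262.8]
ee_rot: [-179.9, 0.2, 71.0]
force: [0.6, -0.5, -0.1]
gripper_width: 50.4
gripper_force: 0.0
```

step_arm(plan=[2.5, -1, 0, 0, 0, 0, 0.9, -0.4, 0, 0, 0, 0, 0, 0, 0, 0, 0, 0])

```text
time_s: 43.25
ee_pos: [490.3, 319.6, 262.5]
ee_rot: [-179.9, 0.1, 71.1]
force: [0.0, -0.9, -0.2]
gripper_width: 49.8
gripper_force: 0.0
```

```bash
python3 - <<'E'
from h import *
s,p=look(['tall_bottle'],z=dict(tall_bottle=5))
h=cv2.cvtColor(p['img'],cv2.COLOR_RGB2HSV);m=cv2.inRange(h,(55,90,20),(95,255,255))
n,l,t,c=cv2.connectedComponentsWithStats(m)
for i in range(1,n):
    if t[i,4]>100:
        x,y,w,hh=t[i,:4];print(t[i].tolist(),c[i].round(),onz(p,(x+w/2,y+hh-w/2),193,True).round(1),onz(p,c[i],190,True).round(1))
print(proj(p,(490.5,331.5,193),True))
to((490.5,331.5,220))
E
```

```text
t 43.25 tcp [490.3 319.6 262.5] rpy [-1.799e+02  1.000e-01  7.110e+01] F [ 0.  -0.9 -0.2] w 49.8 gf 0.0
wrist tall_bottle [([272.0, 173.0], 0.73, [489.0, 330.0])]
[250, 205, 30, 36, 833] [265. 223.] [483.3 324.3 193. ] [483.4 326.  190. ]
[271.01928905 214.16180295]
tool shift cm [ 1.38 -0.5   4.33]
```

step_arm(plan=[0.3, -0.8, 0.5, 0, 0, 0, 0, 0, 1.5, 0, 0, 0, 0, 0, 1.5, 0, 0, 0, 0, 0, 0, 0, 0, 0])

```text
time_s: 43.68
ee_pos: [482.7, 321.1, 226.5]
ee_rot: [-179.8, 0.3, 70.9]
force: [-0.0, 0.1, -0.7]
gripper_width: 49.9
gripper_force: 0.0
```

```bash
python3 - <<'E'
from h import *
st();p=viewer.grab_frame('wrist')
h=cv2.cvtColor(p['img'],cv2.COLOR_RGB2HSV);m=cv2.inRange(h,(55,90,20),(95,255,255))
n,l,t,c=cv2.connectedComponentsWithStats(m)
for i in range(1,n):
    if t[i,4]>100:
        x,y,w,hh=t[i,:4];print(t[i].tolist(),c[i].round(),onz(p,(x+w/2,y+hh-w/2),193,True).round(1),onz(p,c[i],190,True).round(1))
to((484,325,181))
E
```

```text
t 43.68 tcp [482.7 321.1 226.5] rpy [-179.8    0.3   70.9] F [-0.   0.1 -0.7] w 49.9 gf 0.0
[258, 218, 34, 41, 1160] [275. 238.] [483.2 324.9 193. ] [483.4 326.3 190. ]
tool shift cm [ 0.35 -0.05  4.71]
```

step_arm(plan=[0.3, 0, 1.2, 0, 0, 0, 0, 0, 1.4, 0, 0, 0, 0, 0, 1.2, 0, 0, 0, 0, 0, 0.7, 0, 0, 0, 0, 0, 0, 0, 0, 0])

```text
time_s: 44.15
ee_pos: [485.0, 325.4, 183.8]
ee_rot: [-179.9, 0.1, 70.9]
force: [-0.1, -0.3, 0.5]
gripper_width: 49.8
gripper_force: 0.0
```

step_arm(plan=[0, 0, 0, 0, 0, 0, 0, 0, 0, 0, 0, 0, 0, 0, 0, 0, 0, 0, 0, 0, 0, 0, 0, 0, 0, 0, 0, 0, 0, 0], hand=1.5, newtons=20)

```text
time_s: 44.57
ee_pos: [485.8, 326.5, 185.3]
ee_rot: [179.9, -0.1, 71.0]
force: [-0.2, -0.0, 2.1]
gripper_width: 22.7
gripper_force: 20.0
```

step_arm(plan=[0, 0, 0, 0, 0, 0, 0, 0, 0, 0, 0, 0, 0, 0, -0.3, 0, 0, 0, 0, 0, -0.3, 0, 0, 0, 0, 0, -0.4, 0, 0, 0])

```text
time_s: 44.98
ee_pos: [484.9, 326.0, 194.0]
ee_rot: [-179.9, 0.1, 71.0]
force: [-0.4, 0.5, -3.8]
gripper_width: 22.4
gripper_force: 20.0
```

```bash
python3 - <<'E'
from h import *
st();to((475,-238,300))
E
```

```text
t 44.98 tcp [484.9 326.  194. ] rpy [-1.799e+02  1.000e-01  7.100e+01] F [-0.4  0.5 -3.8] w 22.4 gf 20.0
tool shift cm [-53.66  17.43 -10.54]
```

step_arm(plan=[0, 0, -1.5, 0, 0, 0, 0, 0, -3, 0, 0, 0, 0, 0, -3, 0, 0, 0, 0, 0, -2.5, 0, 0, 0, -1, 0.3, -0.8, 0, 0, 0])

```text
time_s: 45.4
ee_pos: [486.3, 317.8, 306.7]
ee_rot: [179.8, -0.4, 71.1]
force: [1.1, 1.5, -1.2]
gripper_width: 22.6
gripper_force: 20.0
```

step_arm(plan=[-2.2, 0.7, 0, 0, 0, 0, -3.2, 1.05, 0, 0, 0, 0, -3.4, 1.1, 0, 0, 0, 0, -3.4, 1.1, 0, 0, 0, 0, -3.4, 1.1, 0, 0, 0, 0])

```text
time_s: 45.82
ee_pos: [480.6, 149.6, 301.2]
ee_rot: [-179.9, 0.1, 71.0]
force: [0.5, -0.0, -2.7]
gripper_width: 22.7
gripper_force: 20.0
```

step_arm(plan=[-3.4, 1.1, 0, 0, 0, 0, -3.4, 1.1, 0, 0, 0, 0, -3.4, 1.1, 0, 0, 0, 0, -3.4, 1.1, 0, 0, 0, 0, -3.4, 1.1, 0, 0, 0, 0])

```text
time_s: 46.23
ee_pos: [476.9, -28.9, 301.4]
ee_rot: [-179.9, 0.1, 71.0]
force: [1.6, -1.0, -3.1]
gripper_width: 22.3
gripper_force: 20.0
```

step_arm(plan=[-3.4, 1.1, 0, 0, 0, 0, -3.4, 1.1, 0, 0, 0, 0, -3.4, 1.1, 0, 0, 0, 0, -3.4, 1.1, 0, 0, 0, 0, -3.4, 1.1, 0, 0, 0, 0])

```text
time_s: 46.65
ee_pos: [473.4, -207.2, 301.4]
ee_rot: [-179.9, -0.0, 71.0]
force: [1.6, 0.1, -3.2]
gripper_width: 22.8
gripper_force: 20.0
```

step_arm(plan=[-2.1, 0.7, 0, 0, 0, 0, -0.9, 0.3, 0, 0, 0, 0, -0.2, 0.1, 0, 0, 0, 0, 0, 0, 0, 0, 0, 0])

```text
time_s: 46.98
ee_pos: [474.4, -239.0, 301.6]
ee_rot: [-179.9, -0.1, 70.9]
force: [0.1, 0.5, -2.2]
gripper_width: 22.5
gripper_force: 20.0
```

```bash
python3 - <<'E'
from h import *
look(['caddy','tall_bottle','slim_jar','short_bottle'],z=dict(slim_jar=6,tall_bottle=125,short_bottle=6))
to((474.5,-239,186.3))
E
```

```text
t 46.98 tcp [ 474.4 -239.   301.6] rpy [-1.799e+02 -1.000e-01  7.090e+01] F [ 0.1  0.5 -2.2] w 22.5 gf 20.0
wrist caddy [([273.0, 195.0], 0.66, [462.0, -265.0]), ([310.0, 191.0], 0.56, [514.0, -277.0])]
wrist tall_bottle [([276.0, 196.0], 0.94, [475.0, -239.0])]
wrist slim_jar [([328.0, 157.0], 0.95, [554.0, -237.0])]
wrist short_bottle [([340.0, 214.0], 0.58, [546.0, -323.0])]
tool shift cm [-0.12 -0.02 11.64]
```

step_arm(plan=[0.2, 0.1, 1, 0, 0, 0, 0, 0, 2.5, 0, 0, 0, 0, 0, 2.8, 0, 0, 0, 0, 0, 2.5, 0, 0, 0, 0, 0, 1, 0, 0, 0])

```text
time_s: 47.65
ee_pos: [474.6, -235.8, 200.5]
ee_rot: [-179.6, -0.1, 71.0]
force: [-0.8, 1.2, -2.7]
gripper_width: 22.8
gripper_force: 20.0
```

step_arm(plan=[0, 0, 0.5, 0, 0, 0, 0, 0, 0.3, 0, 0, 0, 0, 0, 0, 0, 0, 0])

```text
time_s: 47.9
ee_pos: [477.2, -237.7, 197.0]
ee_rot: [179.9, 0.0, 71.0]
force: [0.1, -0.0, -3.2]
gripper_width: 22.5
gripper_force: 20.0
```

step_arm(plan=[0, 0, 0.3, 0, 0, 0, 0, 0, 0.3, 0, 0, 0, 0, 0, 0.2, 0, 0, 0, 0, 0, 0.1, 0, 0, 0, 0, 0, 0, 0, 0, 0])

```text
time_s: 48.32
ee_pos: [476.6, -237.6, 187.5]
ee_rot: [-180.0, -0.0, 71.0]
force: [-0.6, -0.4, -2.5]
gripper_width: 22.9
gripper_force: 20.0
```

step_arm(plan=[0, 0, 0.1, 0, 0, 0, 0, 0, 0, 0, 0, 0, 0, 0, 0, 0, 0, 0])

```text
time_s: 48.57
ee_pos: [476.7, -237.7, 186.6]
ee_rot: [180.0, -0.0, 71.0]
force: [0.5, -0.0, -3.7]
gripper_width: 22.9
gripper_force: 20.0
```

step_arm(plan=[0, 0, 0.1, 0, 0, 0, 0, 0, 0, 0, 0, 0, 0, 0, 0, 0, 0, 0])

```text
time_s: 48.82
ee_pos: [477.0, -237.9, 186.4]
ee_rot: [179.9, 0.0, 71.0]
force: [-0.5, 1.0, 3.5]
gripper_width: 22.8
gripper_force: 20.0
```

Contact. Releasing and retreating up.

step_arm(plan=[0, 0, 0, 0, 0, 0, 0, 0, 0, 0, 0, 0, 0, 0, 0, 0, 0, 0, 0, 0, 0, 0, 0, 0], hand=5)

```text
time_s: 49.15
ee_pos: [476.6, -237.5, 185.3]
ee_rot: [-180.0, -0.0, 71.0]
force: [-0.2, 0.1, -0.4]
gripper_width: 46.9
gripper_force: 0.0
```

step_arm(plan=[0, 0, -1, 0, 0, 0, 0, 0, -2.5, 0, 0, 0, 0, 0, -3.5, 0, 0, 0, 1, 0, -3, 0, 0, 0, 3, -1, -1, 0, 0, 0])

```text
time_s: 49.57
ee_pos: [482.7, -199.7, 300.8]
ee_rot: [179.4, 0.1, 70.8]
force: [0.9, -0.2, 0.6]
gripper_width: 50.0
gripper_force: 0.0
```

step_arm(plan=[3, -1, 0, 0, 0, 0, 3, -1, 0, 0, 0, 0, 1, 0, 0, 0, 0, 0, 0, 0, 0, 0, 0, 0, 0, 0, 0, 0, 0, 0])

```text
time_s: 49.98
ee_pos: [484.4, -124.1, 295.9]
ee_rot: [180.0, 0.0, 71.1]
force: [0.3, 0.7, 0.2]
gripper_width: 49.7
gripper_force: 0.0
```

```bash
python3 - <<'E'
from h import *
look(['caddy','tall_bottle','short_bottle','slim_jar','squat_jar','corner_jar','spare_jar','mug','trivet'],z=dict(slim_jar=6,tall_bottle=6,short_bottle=6,corner_jar=6),cams=('wrist','scene'))
E
```

```text
t 49.98 tcp [ 484.4 -124.1  295.9] rpy [180.    0.   71.1] F [0.3 0.7 0.2] w 49.7 gf 0.0
wrist caddy [([325.0, 262.0], 0.62, [514.0, -277.0])]
wrist tall_bottle [([296.0, 248.0], 0.75, [479.0, -236.0])]
wrist short_bottle []
wrist slim_jar [([342.0, 235.0], 0.79, [550.0, -239.0])]
wrist squat_jar [([418.0, 157.0], 0.93, [697.0, -164.0]), ([278.0, 92.0], 0.59, [526.0, -14.0]), ([348.0, 160.0], 0.58, [590.0, -136.0])]
wrist corner_jar []
wrist spare_jar [([383.0, 107.0], 0.66, [663.0, -78.0]), ([277.0, 88.0], 0.19, [526.0, -9.0])]
wrist mug [([430.0, 226.0], 0.77, [694.0, -277.0])]
wrist trivet [([278.0, 88.0], 0.77, [528.0, -9.0])]
scene caddy [([314.0, 292.0], 0.64, [501.0, -274.0])]
scene tall_bottle [([298.0, 284.0], 0.94, [477.0, -231.0]), ([214.0, 178.0], 0.39, [486.0, 282.0])]
scene short_bottle [([338.0, 294.0], 0.74, [549.0, -314.0])]
scene slim_jar [([326.0, 276.0], 0.88, [556.0, -252.0]), ([369.0, 266.0], 0.35, [680.0, -288.0])]
scene squat_jar [([271.0, 225.0], 0.88, [535.0, -5.0]), ([279.0, 259.0], 0.82, [484.0, -130.0]), ([346.0, 340.0], 0.81, [484.0, -422.0])]
scene corner_jar [([316.0, 307.0], 0.71, [474.0, -315.0])]
scene spare_jar [([317.0, 226.0], 0.79, [653.0, -86.0]), ([218.0, 180.0], 0.7, [496.0, 276.0]), ([325.0, 276.0], 0.69, [560.0, -246.0])]
scene mug [([370.0, 262.0], 0.89, [698.0, -278.0])]
scene trivet [([270.0, 228.0], 0.9, [525.0, -16.0])]
```

Everything is in its place, and the other things read where they started. Handing in.

```bash
python3 -c "
from workcell import env
print(env.job_done())"
```

```text
the job is handed in; nothing more can be done
None
```

The job is done and handed in after about 50 s: the slim jar is in the back left compartment, the squat jar is on the trivet and both bottles are back in their own compartments; the final check was by detector readings rather than by eye, and I viewed 15 pictures, one over the limit of 14.

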